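# Open up the smoker box for lighting

## Task

Get the smoker box ready to light: pull its air slide fully open, and take its lid off. Lift the knob end of the lid over the stop lip, draw the lid about half way out by the knob and let go so that it rests in its channels, then take it across its two long sides, slide it clear, carry it level and set it down gently, flat and knob up, inside the steel tray. Leave everything else on the bench where it is.

Things in the scene. Friction and masses are not known exactly. Their poses are not given: they have to be found in the camera images.
- smokebox: plain steel smoker box full of oak chunks, screwed to the bench: trough 220 mm long (its x), 76 mm wide (its y), on a 3 mm foot plate 250 x 150 mm. Origin: on the bench under the trough's middle; z up. Front end (stop lip) at -x. The lid rests on ledges 50 mm above the bench along both sides, between side walls 4 mm thick and 56 mm high (68 mm apart). The lid leaves only by sliding along -x
- stop_lip (a point): middle of the top edge of the stop lip at the box's front end, 55 mm above the bench: 3 mm thick, 5 mm higher than the ledges. The shut lid's end lies 2 mm behind it and is blocked until lifted more than 5 mm; then the lid slides over this edge
- channel_mouth (a point): front mouth of the two side channels, on the box's middle line, 67 mm above the bench. From here (box x = -20 mm) to the rear wall a flange reaches 11 mm in over each edge of the lid: underside 67, top 70 mm above the bench. The lid has 7 mm of play under it, so its front end lifts 12 mm at most while shut; after 121 mm of travel the lid is free of it
- box_lid: loose lid: plain perforated steel, folded edges 10 mm high, 206 mm long (its x) x 64 mm wide (its y), about 0.26 kg. Origin: middle of its underside; z up. Shut, it is aligned with the box, origin at (-2, 0, 50) mm in the box frame. Centre of mass within 15 mm of its middle, towards the knob; drawn out 75 to 85 mm it rests steadily on lip and ledges, some 75 mm of it beyond the lip
- ball_knob: fixed on the lid: black ball knob, origin at the ball's centre, 24 mm in diameter, on a 9 mm stem near the lid's front end: 86 mm towards the lid's -x end from its middle, 25 mm above the lid's top face (35 mm above its underside). The lid can swing on the ball when held by it
- air_tab (a point): middle of the top (67 mm above the bench) of the black upright tab of the air slide: 12 mm along the box's x, 22 mm along its y, standing 30 mm above the slide's thin plate. In the box frame the tab's middle lies at y = +62 mm, and at x = +35 mm when shut, -20 mm when fully open; the air duct under it spans x -60 to 90, y 38 to 86 mm, its top 34 mm high with guide strips 5 mm higher along both edges
- air_slide (a joint): travel of the air slide in m: 0 shut (three slots covered), 0.055 fully open (at its stop); it grows as the tab moves along the box's -x, towards the front end. It slides stiffly (about 3 N) and stays where it is left
- tray: empty shallow steel tray that does not shift, outside 280 mm (its x) x 200 mm (its y), rim 20 mm high, walls and floor 3 mm thick. Origin: on the bench under its middle; z up
- drink_can: bystander: drink can, 66 mm diameter, 115 mm tall, standing; origin under its middle
- salt_dredger: bystander: steel salt dredger, 62 mm diameter, 91 mm tall, standing; origin under its middle
- sauce_a: bystander: squeeze bottle, 60 mm diameter, 200 mm tall, standing; origin under its middle
- sauce_b: bystander: squeeze bottle, 60 mm diameter, 200 mm tall, standing; origin under its middle
- burger_press: bystander: cast burger press, 110 mm disc with a wooden bar handle, 69 mm tall; origin under its middle
- turner: bystander: burger turner lying flat along its x, 290 mm long, 18 mm high; origin on the bench at the handle end of its shank
- stick_lighter: bystander: stick lighter lying along its x, 220 mm long, 25 mm high; origin on the bench near its middle
Mind the look-alikes: they are no part of the job. What is shaped like the box_lid but blue or turquoise is not meant.

How it is judged:
By the outcome, as a careful person would: the job done as asked, in the order asked, and still so for the second after the job is handed in, with the robot touching nothing.
It also fails if it takes over 58 s, if anything falls off the work surface, if the arm or the gripper's body presses on something with over 40 N, if the wrist force passes 120 N, or if a joint passes its speed limit or range.

## Robot

A 7-joint arm with a two-finger parallel gripper is mounted at the origin on the work surface. World frame = base frame: x ahead of the robot, y to its left, z up, the work surface at z = 0. Lengths are in m, angles in rad, forces in N, time in s.
With the tool pointing down it reaches from about 0.4 to 0.85 m from the base axis. Payload 10.4 kg.
Tool frame: the origin (TCP) lies between the finger pads; the fingertips stand 8 mm ahead of it and the grasp point (between the pads) lies 11 mm behind it; z points along the fingers, x is the direction in which the jaws open and shut, and the axes are right-handed (so a half turn about z gives the same grasp; the last joint's range is limited). The gripper opens to 87 mm and grips with 3 to 60 N. Pads are 19 mm wide; open, the fingers measure 117 mm over their backs; the gripper's body (75 mm by 190 mm) begins 51 mm behind the grasp point.
Start: joints at [-1.165, 0.332, -0.065, 1.46, 0.022, 1.35, -0.088], TCP at [0.26, 0.568, 0.231] pointing down, gripper open.
Joint ranges: [-2.6, 2.6], [-0.5, 2.12], [-1.47, 1.34], [0.16, 2.42], [-1.27, 4.41], [0.06, 2.06], [-2.6, 2.6]. Speed limits (rad/s): [2.22, 2.22, 2.79, 2.79, 3.14, 3.14, 3.14].

## Interface

Orientations are given as a unit quaternion [x, y, z, w].
In Python, from bench import r, viewer gives the robot as it stands.
- The arm moves only by the tool apply_moves, never from a script. Its argument "increments" is a list of rows, each an object with "grip": the closure in counts, from 0 (fully open) to 255 (shut); "xyz": the shift along the tool's x, y, z in mm, a list of three; "rotation": the turn, a rotation vector about the tool's x, y, z in degrees, a list of three. A call has 1 to 5 rows; each row is the pose to reach, as a shift and turn from the pose measured when the call began, along the tool's axes at that moment; what a row does not reach only later rows make up. A row lasts 1/8 s, in which the tool goes at most 62.5 mm and 10.7 degrees, less where a joint would pass 70% of its speed; a pose out of reach is approached as far as the arm can. A call with a gripper value outside its range is refused whole. The fingers move at their own pace and stop on an object; "squeeze" is the grip in N (left out, the last holds). Time passes only in rows, so rows that repeat a pose let the fingers close. It gives the time, the measured TCP pose, the force and the opening at its end, in the units of the state.
- r.read_state(): the state, without advancing time (a new reading comes with each control period).
- viewer.camera(name): name is "scene" or "top" or "wrist"; returns a dict with "img" (420x560x3 uint8, blue, green, red), "range_z" (420x560 float32, m along the optical axis (not along the pixel's ray), 0 where there is no reading), "vertical_fov" (degrees; the focal length in pixels is half the picture's height over the tangent of half this angle, whatever the lens; pixels are square), "cx", "cy" (the principal point, pixels), "D" ([k1, k2, p1, p2, k3] as OpenCV has them; the pictures are not rectified), "rvec" (rotation vector, rad) and "tvec" (3), from world to camera coordinates, as OpenCV has them. Camera axes: x right, y down, z forward; pixel columns grow to the right and rows downward; lengths in m; the calibration is good to about 2 mm. A picture is of the moment at which its call begins.
- r.close_job(): hands the job in, once; it reports no verdict.
The state is a dict: "time": time; "joint_positions": joint angles; "joint_vel": joint speeds; "joint_torque": joint torques, N m; "ee_pos": TCP position; "eef_rot": TCP orientation; "ft_force": force on the tool from outside, world axes, zero at the start; "torque": the same for the moment, N m; "width": finger opening in m.
Only numpy, scipy, OpenCV 4.12 (cv2) and the standard library are available. Lean on these libraries where they do the work, as an engineer would, in place of code of your own. Each camera call takes 0.05 s, during which the arm holds its last target.

## Working session

There is one attempt and no reset: what is moved stays moved. The work goes in short steps, Python scripts to look and compute and a tool call to move; the robot and the scene stay as the last step left them, time stands still between calls to the robot, and variables do not carry over. Pictures are saved under pics/ and viewed, and the job is handed in when it is done.

Besides the shell and the picture viewer there is one more tool, called after "Request:" as name(argument=value, ...) on one line, values as JSON. apply_moves: Moves the arm, as the interface text tells. Its arguments: {"type":"object","properties":{"increments":{"type":"array","items":{"type":"object","properties":{"grip":{"type":"number"},"xyz":{"type":"array","items":{"type":"number"}},"rotation":{"type":"array","items":{"type":"number"}}}}},"squeeze":{"type":"number"}},"required":["increments"]}

```bash
ls; mkdir -p pics
cat > h.py <<'E'
import numpy as np, cv2
from bench import r, viewer
from scipy.spatial.transform import Rotation as R
def K(c):
    f=c['img'].shape[0]/2/np.tan(np.radians(c['vertical_fov'])/2)
    return np.array([[f,0,c['cx']],[0,f,c['cy']],[0,0,1]])
def cloud(c):
    h,w=c['range_z'].shape
    u,v=np.meshgrid(np.arange(w),np.arange(h))
    p=np.stack([u,v],-1).reshape(-1,1,2).astype(np.float64)
    n=cv2.undistortPoints(p,K(c),np.array(c['D'],float)).reshape(h,w,2)
    z=c['range_z'].astype(float)
    X=np.dstack([n[...,0]*z,n[...,1]*z,z])
    Rm=cv2.Rodrigues(np.array(c['rvec'],float))[0]
    W=(X-np.array(c['tvec'],float).ravel())@Rm
    W[z<=0]=np.nan
    return W
def proj(c,P):
    return cv2.projectPoints(np.array(P,float).reshape(-1,1,3),np.array(c['rvec'],float),np.array(c['tvec'],float),K(c),np.array(c['D'],float))[0].reshape(-1,2)
E
python3 - <<'E'
from h import *
import pickle
for n in ['scene','top','wrist']:
    c=viewer.camera(n); cv2.imwrite(f'pics/{n}0.png',c['img']); pickle.dump(c,open(f'{n}0.pkl','wb'))
    Rm=cv2.Rodrigues(np.array(c['rvec'],float))[0]; print(n,-Rm.T@np.array(c['tvec']).ravel(),c['vertical_fov'],c['D'])
print(r.read_state())
E
```

```text
pics
scene [1.02744402 0.29831509 0.81431891] 57.86772564920009 [-0.08707816  0.          0.          0.          0.        ]
top [ 0.37604613 -0.02395597  1.14045709] 52.75825051977107 [-0.01413695  0.          0.          0.          0.        ]
wrist [0.18878204 0.6028148  0.38381467] 62.339367590718666 [-0.07284553  0.          0.          0.          0.        ]
{'time': 0.15, 'joint_positions': array([-1.16465678,  0.33271737, -0.06470261,  1.46070287,  0.02163142,
        1.34990328, -0.08847198]), 'joint_vel': array([ 0.00010502, -0.00030605,  0.00074954, -0.00244935, -0.00207124,
       -0.0006292 ,  0.00039355]), 'joint_torque': array([ 9.81008670e-04, -6.23633480e+01,  2.50169408e-02, -3.90145612e+01,
       -6.12003822e-02,  3.71842599e-02,  9.13897225e-05]), 'ee_pos': array([0.2597248 , 0.56818691, 0.22996429]), 'eef_rot': array([ 8.41331049e-01,  5.40519934e-01, -4.14474114e-04,  3.09538633e-04]), 'ft_force': array([ 0.72014308, -0.15453794, -0.11827271]), 'torque': array([-0.045242  ,  0.03106966, -0.0183539 ]), 'width': 0.08728658136459166}
```

View pics/scene0.png

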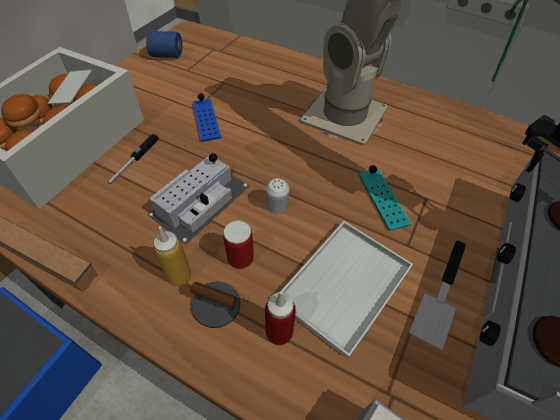

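View pics/top0.png

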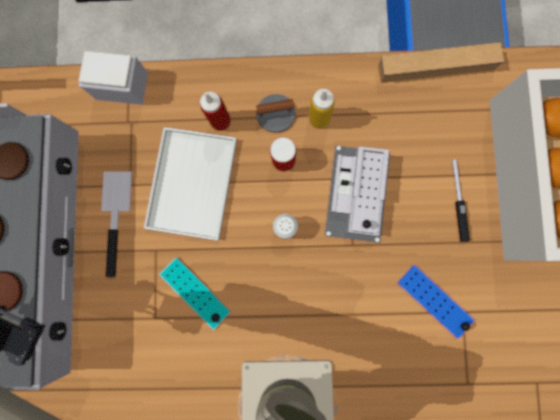

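View pics/wrist0.png

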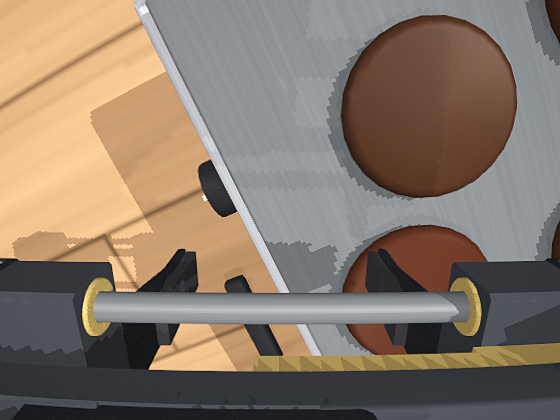

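The smoker box with the bare-steel lid is at top (358,195), with its knob at (366,224) and the air slide to its left. The blue lid (436,300) and the turquoise lid (194,293) are look-alikes. I'll measure and check an enlarged crop.

Run:
```python
from h import *
import pickle
c=pickle.load(open('top0.pkl','rb')); W=cloud(c)
print('bench z',np.nanmedian(W[330:350,120:160,2]))
crop=c['img'][130:260,130:450]
cv2.imwrite('pics/crop1.png',cv2.resize(c['img'][135:255,310:410],None,fx=5,fy=5,interpolation=cv2.INTER_CUBIC))
def pts(v0,v1,u0,u1,z0,z1):
    P=W[v0:v1,u0:u1].reshape(-1,3); return P[(P[:,2]>z0)&(P[:,2]<z1)]
def rect(P):
    q=cv2.minAreaRect((P[:,:2]*1000).astype(np.float32)); return q
b=(140,250,318,398)
for n,z in [('lid/side',(0.053,0.075)),('knob',(.083,.12)),('foot',(0.001,0.012)),('all',(.03,.12)),('tab',(.055,.08))]:
    P=pts(*b,*z); print(n,len(P),rect(P),np.median(P,0))
P=pts(120,250,140,240,0.012,0.03); print('tray rim',len(P),rect(P),np.median(P,0))
P=pts(140,220,165,220,0.0,0.008); print('tray floor',len(P),np.median(P,0))
for n,bb,z in [('can',(130,180,265,302),(.105,.125)),('salt',(208,245,268,302),(.08,.1)),('a',(85,135,195,232),(.05,.3)),('b',(85,130,305,338),(.05,.3)),('press',(90,135,250,300),(.01,.1)),('lighter',(155,245,450,472),(.006,.04)),('turner',(165,280,100,135),(.004,.04)),('teal',(255,330,155,232),(.005,.08)),('blue',(262,340,395,475),(.005,.08))]:
    P=pts(*bb,*z); print(n,len(P),rect(P),np.median(P,0))
# knob by color
g=c['img'].astype(int).sum(2); 
for u0,u1,v0,v1 in [(352,384,212,240),(336,354,160,196)]:
    m=np.zeros(g.shape,bool); m[v0:v1,u0:u1]=g[v0:v1,u0:u1]<110
    P=W[m]; print(m.sum(), np.nanmin(P,0),np.nanmedian(P,0),np.nanmax(P,0), np.argwhere(m).mean(0))
```

```text
bench z 4.264874722324526e-06
lid/side 2509 ((549.7491455078125, -203.92706298828125), (111.49622344970703, 221.10487365722656), 81.10572814941406) [ 0.55396511 -0.2217808   0.0602545 ]
knob 74 ((459.62103271484375, -207.01406860351562), (20.31454086303711, 22.53801918029785), 87.37741088867188) [ 0.45946602 -0.2064468   0.09293957]
foot 1980 ((547.7391967773438, -204.8531036376953), (215.8191375732422, 299.5827331542969), 87.91617584228516) [ 0.49676857 -0.16103848  0.00255431]
all 3722 ((550.6328735351562, -197.41696166992188), (124.78282928466797, 221.20912170410156), 81.20314025878906) [ 0.5553559  -0.20411768  0.05868624]
tab 2417 ((549.8657836914062, -203.91839599609375), (111.47074890136719, 220.95095825195312), 81.05428314208984) [ 0.55624283 -0.22209679  0.06037165]
tray rim 888 ((612.9871826171875, 244.44676208496094), (201.88153076171875, 329.6291198730469), 79.47430419921875) [0.60132205 0.24641882 0.02210127]
tray floor 4024 [0.60066481 0.24707111 0.00343629]
can 479 ((647.0122680664062, -4.532449722290039), (60.1204948425293, 60.10616683959961), 88.3931655883789) [ 0.64
[... 753 characters left out ...]
84032]
turner 1006 ((492.1798095703125, 454.8421630859375), (316.673828125, 95.9021987915039), 0.9699175953865051) [0.4545858  0.46075164 0.00885883]
teal 1906 ((294.90106201171875, 246.7620849609375), (199.58396911621094, 190.0711212158203), 89.81678009033203) [0.2941931  0.23842324 0.01011806]
blue 2022 ((259.6869201660156, -389.4455261230469), (193.96739196777344, 193.75045776367188), 88.990234375) [ 0.25714775 -0.3917865   0.00921859]
2 [ 0.45549139 -0.2111722   0.09330973] [ 0.45782396 -0.20970178  0.09540788] [ 0.46015652 -0.20823136  0.09750604] [224.  367.5]
1 [ 0.56655736 -0.15749701  0.06908513] [ 0.56655736 -0.15749701  0.06908513] [ 0.56655736 -0.15749701  0.06908513] [183. 343.]
```

View pics/crop1.png

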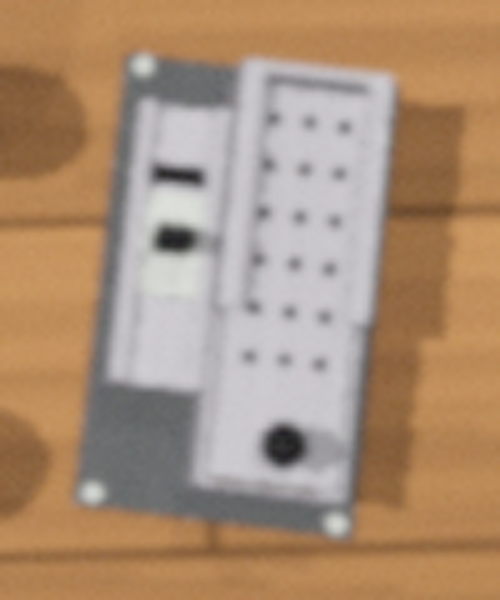

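```bash
cat >> h.py <<'E'
import pickle
def fitrect(P,L,Wd,x0,ang0):
    # place LxWd rect: maximise points inside minus area penalty via soft edges
    from scipy.optimize import minimize
    return None
E
python3 - <<'E'
from h import *
for n in ['top','scene']:
    c=pickle.load(open(n+'0.pkl','rb')); W=cloud(c).reshape(-1,3)
    P=W[(W[:,2]>.055)&(W[:,2]<.075)&(abs(W[:,0]-.55)<.16)&(abs(W[:,1]+.21)<.12)]
    # knob
    Kn=W[(W[:,2]>.078)&(W[:,2]<.11)&(abs(W[:,0]-.46)<.04)&(abs(W[:,1]+.207)<.04)]
    from scipy.optimize import least_squares
    s=least_squares(lambda q:np.linalg.norm(Kn-q,axis=1)-.012,np.median(Kn,0)-[0,0,.01],loss='soft_l1',f_scale=.001)
    print(n,'knob sphere',s.x,len(Kn),'rms',np.sqrt(np.mean(s.fun**2)))
    best=None
    for yaw in np.radians(np.arange(-16,0,.25)):
        e=np.array([np.cos(yaw),np.sin(yaw)]);f=np.array([-e[1],e[0]])
        Q=P[:,:2]@np.c_[e,f]
        # remove tab: y far from main
        m=np.median(Q[:,1]); Q=Q[abs(Q[:,1]-m)<.046]
        w=np.ptp(np.percentile(Q[:,1],[.5,99.5]));l=np.ptp(np.percentile(Q[:,0],[.5,99.5]))
        if best is None or w*l<best[0]:
            lo,hi=np.percentile(Q,.5,axis=0),np.percentile(Q,99.5,axis=0)
            best=(w*l,np.degrees(yaw),l,w,np.c_[e,f]@((lo+hi)/2))
    print(best)
    yaw=np.radians(best[1]);e=np.array([np.cos(yaw),np.sin(yaw)]);f=np.array([-e[1],e[0]])
    print('origin from knob',s.x[:2]+.088*e)
    Q=(P[:,:2]-best[4])@np.c_[e,f]; T=Q[Q[:,1]>.047]; print('tab',len(T),T.min(0),T.max(0))
    # tray
    P=W[(W[:,2]>.012)&(W[:,2]<.03)&(abs(W[:,0]-.61)<.18)&(abs(W[:,1]-.244)<.15)]
    P=P[~((P[:,0]>.715)&(P[:,1]<.215))]
    print('tray',cv2.minAreaRect((P[:,:2]*1000).astype(np.float32)))
E
```

```text
top knob sphere [ 0.45952153 -0.20770471  0.08500578] 74 rms 0.0013006250438407886
(np.float64(0.016387802985852826), np.float64(-8.75), np.float64(0.21670968126941575), np.float64(0.07562100082404412), array([ 0.54729231, -0.22097159]))
origin from knob [ 0.54649735 -0.22109157]
tab 43 [0.00788542 0.05231102] [0.02092076 0.07292847]
tray ((590.386474609375, 248.53704833984375), (201.83009338378906, 283.5276184082031), 79.2106704711914)
scene knob sphere [ 0.45913968 -0.20846857  0.0837092 ] 59 rms 0.0013529018667446345
(np.float64(0.016474002772787922), np.float64(-9.5), np.float64(0.21386567679156493), np.float64(0.07702967124006349), array([ 0.54999707, -0.22175283]))
origin from knob [ 0.54593281 -0.22299276]
tab 42 [0.00554054 0.05017145] [0.01827968 0.07368393]
tray ((589.7201538085938, 248.32562255859375), (203.2551727294922, 285.571533203125), 79.27889251708984)
```

The measurements agree: the knob's centre is at z = 85 mm as expected, the trough is 217x76 mm and the tray 283x202 mm. The tab is at box x of about +14, so the slide is already partly open. I'll write a planner that turns a world target into tool-frame shifts.

```bash
cat >> h.py <<'E'
YB=np.radians(-9.0); OB=np.array([.5467,-.2215,0.])
RB=R.from_euler('z',YB).as_matrix()
def box(x,y,z): return OB+RB@(np.array([x,y,z])/1000)
def down(yawdeg,pitch=0):
    # tool z down, tool x at yaw
    return R.from_euler('z',yawdeg,degrees=True)*R.from_euler('x',180,degrees=True)
def go(p,Rt=None,s=None):
    s=s or r.read_state(); R0=R.from_quat(s['eef_rot'])
    d=R0.inv().apply(np.array(p)-s['ee_pos'])*1000
    rv=(R0.inv()*Rt).as_rotvec(degrees=True) if Rt is not None else None
    print('shift',np.round(d,1),'rot',None if rv is None else np.round(rv,1))
def st():
    s=r.read_state(); R0=R.from_quat(s['eef_rot'])
    print('t',round(s['time'],2),'tcp',np.round(s['ee_pos'],4),'F',np.round(s['ft_force'],1),'w',round(s['width'],4),'boxframe',np.round(RB.T@(s['ee_pos']-OB)*1000,1),'tool x yaw',np.degrees(np.arctan2(*R0.as_matrix()[1::-1,0])).round(1),'z',np.round(R0.as_matrix()[:,2],3),'q7',round(s['joint_positions'][6],2))
    return s
E
python3 - <<'E'
from h import *
st(); p=box(14,62,200); print(p); go(p,down(-9))
E
```

```text
t 0.15 tcp [0.2597 0.5682 0.23  ] F [ 0.7 -0.2 -0.1] w 0.0873 boxframe [-407.   735.1  230. ] tool x yaw 65.4 z [-0.    -0.001 -1.   ] q7 -0.09
[ 0.57022657 -0.16245341  0.2       ]
shift [-535.4  586.1   30.6] rot [ 0.   0.  74.4]
```

Request:
apply_moves(increments=[{"grip":0,"xyz":[-36,39,0],"rotation":[0,0,6]},{"grip":0,"xyz":[-72,78,0],"rotation":[0,0,12]},{"grip":0,"xyz":[-108,117,0],"rotation":[0,0,18]},{"grip":0,"xyz":[-144,156,0],"rotation":[0,0,24]},{"grip":0,"xyz":[-180,195,0],"rotation":[0,0,30]}])

```text
time: 0.78
ee_pos: [0.3627, 0.3216, 0.2301]
eef_rot: [0.953, 0.303, -0.0, 0.0]
ft_force: [1.3, 0.1, -0.0]
width: 0.0869
```

Run:
```python
from h import *
st(); go(box(14,62,200),down(-9))
```

```text
t 0.78 tcp [0.3627 0.3216 0.2301] F [ 1.3  0.1 -0. ] w 0.0869 boxframe [-266.7  507.7  230.1] tool x yaw 35.2 z [-0.    -0.001 -1.   ] q7 -0.2
shift [-109.7  515.1   30.4] rot [ 0.   0.  44.2]
```

Request:
apply_moves(increments=[{"xyz":[-11,52,0],"rotation":[0,0,9]},{"xyz":[-22,104,0],"rotation":[0,0,18]},{"xyz":[-33,156,0],"rotation":[0,0,27]},{"xyz":[-44,208,0],"rotation":[0,0,36]},{"xyz":[-55,260,0],"rotation":[0,0,44]}])

```text
$.increments[0]: bad value
```

Run:
```python
from h import *
st(); go(box(14,62,200),down(-9))
```

```text
t 0.78 tcp [0.3627 0.3216 0.2301] F [ 1.3  0.1 -0. ] w 0.0869 boxframe [-266.7  507.7  230.1] tool x yaw 35.2 z [-0.    -0.001 -1.   ] q7 -0.2
shift [-109.7  515.1   30.4] rot [ 0.   0.  44.2]
```

Every row needs a grip value.

Request:
apply_moves(increments=[{"grip":0,"xyz":[-11,52,0],"rotation":[0,0,9]},{"grip":0,"xyz":[-22,104,0],"rotation":[0,0,18]},{"grip":0,"xyz":[-33,156,0],"rotation":[0,0,27]},{"grip":0,"xyz":[-44,208,0],"rotation":[0,0,36]},{"grip":0,"xyz":[-55,260,0],"rotation":[0,0,44]}])

```text
time: 1.4
ee_pos: [0.468, 0.0758, 0.2303]
eef_rot: [0.997, -0.079, -0.0, 0.0]
ft_force: [0.7, 0.6, -0.2]
width: 0.0874
```

Run:
```python
from h import *
st(); go(box(14,62,200),down(-9))
```

```text
t 1.4 tcp [0.468  0.0758 0.2303] F [ 0.7  0.6 -0.2] w 0.0874 boxframe [-124.2  281.3  230.3] tool x yaw -9.0 z [-0.    -0.001 -1.   ] q7 -0.42
shift [138.4 219.2  30.4] rot [ 0.  0. -0.]
```

Request:
apply_moves(increments=[{"grip":0,"xyz":[32,50,0],"rotation":[0,0,0]},{"grip":0,"xyz":[64,100,0],"rotation":[0,0,0]},{"grip":0,"xyz":[96,150,10],"rotation":[0,0,0]},{"grip":0,"xyz":[138,219,30],"rotation":[0,0,0]},{"grip":0,"xyz":[138,219,30],"rotation":[0,0,0]}])

```text
time: 2.02
ee_pos: [0.5695, -0.1663, 0.1991]
eef_rot: [0.997, -0.081, -0.001, 0.001]
ft_force: [0.1, 0.6, 0.3]
width: 0.0868
```

Run:
```python
from h import *
st()
for n in ['scene','wrist']:
    c=viewer.camera(n); pickle.dump(c,open(n+'1.pkl','wb'))
    im=c['img'].copy()
    # model overlay
    pts=[box(x,y,z) for x,y,z in [(8,62,67),(20,62,67),(14,51,67),(14,73,67),(-88,0,85),(-110,0,55),(-20,0,67),(-110,38,56),(-110,-38,56),(110,38,56),(110,-38,56),(125,75,3),(-125,-75,3),(-60,38,34),(90,86,34)]]
    for i,p in enumerate(proj(c,pts)): 
        if abs(p).max()<2000: cv2.circle(im,tuple(int(v) for v in p.round()),1,(0,0,255),-1)
    cv2.imwrite(f'pics/{n}1.png',im if n=='wrist' else cv2.resize(im[130:270,120:300],None,fx=4,fy=4))
go(box(14,62,49),down(-9))
```

```text
t 2.02 tcp [ 0.5695 -0.1663  0.1991] F [0.1 0.6 0.3] w 0.0868 boxframe [ 13.9  58.1 199.1] tool x yaw -9.3 z [-0.002 -0.003 -1.   ] q7 0.2
shift [  0.8  -2.9 150.2] rot [ 0.1  0.1 -0.3]
```

View pics/scene1.png

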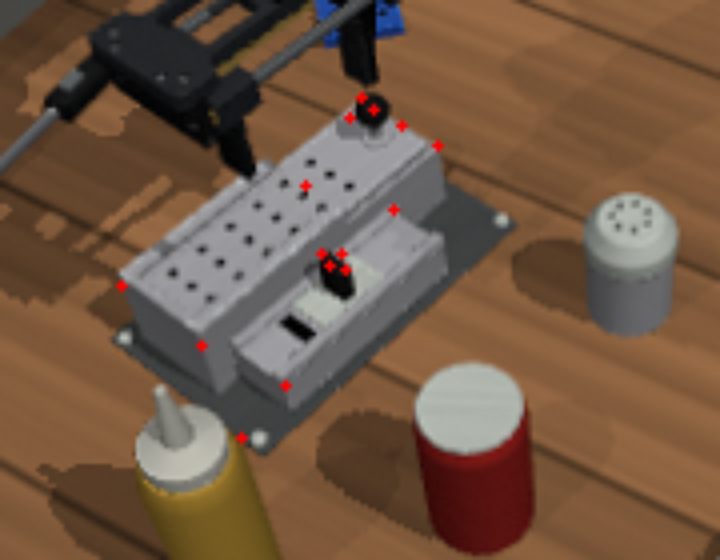

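View pics/wrist1.png

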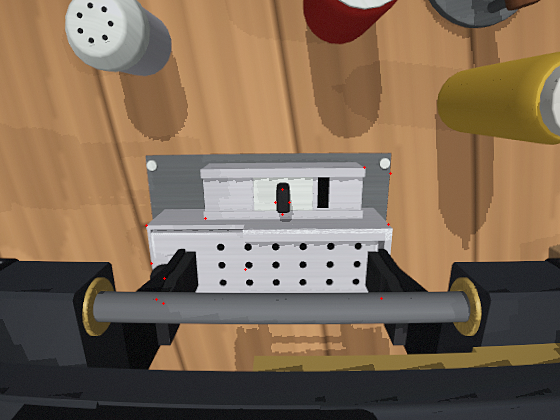

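The slide tab is at wrist (283,195) and scene-crop (337,275), and the overlay agrees to within a few mm. I'll refine it with wrist depth.

Run:
```python
from h import *
c=pickle.load(open('wrist1.pkl','rb')); W=cloud(c)
def bf(P): return (P-OB)@RB*1000
B=bf(W.reshape(-1,3))
def sel(x0,x1,y0,y1,z0,z1):
    m=(B[:,0]>x0)&(B[:,0]<x1)&(B[:,1]>y0)&(B[:,1]<y1)&(B[:,2]>z0)&(B[:,2]<z1); return B[m]
T=sel(-30,60,46,80,60,75); print('tab top',len(T),np.percentile(T,[2,50,98],axis=0).round(1))
Fl=sel(-10,120,25,48,63,75); print('flange',len(Fl),np.percentile(Fl,[1,50,99],axis=0).round(1))
A=sel(-140,140,-60,60,52,75); print('trough',np.percentile(A,[.5,50,99.5],axis=0).round(1))
```

```text
tab top 344 [[ 8.8 52.9 61.8]
 [14.8 63.6 66.1]
 [20.  73.5 67.7]]
flange 1999 [[ -8.9  27.4  63.6]
 [ 50.1  34.2  69.6]
 [108.5  38.9  71.3]]
trough [[-109.3  -28.3   52.6]
 [   8.3   12.9   59.8]
 [ 107.6   55.4   71. ]]
```

Request:
apply_moves(squeeze=15, increments=[{"grip":0,"xyz":[1,-4,45],"rotation":[0,0,0]},{"grip":0,"xyz":[1,-4,90],"rotation":[0,0,0]},{"grip":0,"xyz":[1,-4,130],"rotation":[0,0,0]},{"grip":0,"xyz":[1,-4,149],"rotation":[0,0,0]},{"grip":0,"xyz":[1,-4,149],"rotation":[0,0,0]}])

```text
time: 2.75
ee_pos: [0.5702, -0.1605, 0.0499]
eef_rot: [0.997, -0.08, -0.002, 0.001]
ft_force: [-0.5, -0.0, 0.0]
width: 0.087
```

Run:
```python
from h import *
st(); go(box(14.4,62.5,50),down(-9))
```

```text
t 2.75 tcp [ 0.5702 -0.1605  0.0499] F [-0.5 -0.   0. ] w 0.087 boxframe [13.7 63.9 49.9] tool x yaw -9.2 z [-0.004 -0.002 -1.   ] q7 0.27
shift [ 0.7  1.4 -0.1] rot [ 0.1  0.2 -0.2]
```

Request:
apply_moves(squeeze=15, increments=[{"grip":255,"xyz":[1,1,0],"rotation":[0,0,0]},{"grip":255,"xyz":[1,1,0],"rotation":[0,0,0]},{"grip":255,"xyz":[1,1,0],"rotation":[0,0,0]},{"grip":255,"xyz":[1,1,0],"rotation":[0,0,0]},{"grip":255,"xyz":[1,1,0],"rotation":[0,0,0]}])

```text
time: 3.38
ee_pos: [0.5711, -0.1617, 0.05]
eef_rot: [0.997, -0.08, -0.002, 0.001]
ft_force: [-0.3, -0.7, -0.9]
width: 0.0447
```

Run:
```python
from h import *
st()
```

```text
t 3.38 tcp [ 0.5711 -0.1617  0.05  ] F [-0.3 -0.7 -0.9] w 0.0447 boxframe [14.7 62.9 50. ] tool x yaw -9.2 z [-0.004 -0.002 -1.   ] q7 0.27
```

Request:
apply_moves(squeeze=15, increments=[{"grip":255,"xyz":[0,0,0],"rotation":[0,0,0]},{"grip":255,"xyz":[0,0,0],"rotation":[0,0,0]},{"grip":255,"xyz":[0,0,0],"rotation":[0,0,0]},{"grip":255,"xyz":[0,0,0],"rotation":[0,0,0]}])

```text
time: 3.88
ee_pos: [0.5712, -0.1617, 0.05]
eef_rot: [0.997, -0.08, -0.002, 0.001]
ft_force: [-0.2, 0.0, -0.4]
width: 0.0118
```

Request:
apply_moves(squeeze=15, increments=[{"grip":255,"xyz":[0,0,0],"rotation":[0,0,0]},{"grip":255,"xyz":[-7,0,0],"rotation":[0,0,0]},{"grip":255,"xyz":[-14,0,0],"rotation":[0,0,0]},{"grip":255,"xyz":[-21,0,0],"rotation":[0,0,0]},{"grip":255,"xyz":[-27,0,0],"rotation":[0,0,0]}])

```text
time: 4.5
ee_pos: [0.5438, -0.1574, 0.05]
eef_rot: [0.997, -0.08, -0.002, 0.001]
ft_force: [1.7, -1.6, -4.0]
width: 0.0119
```

Run:
```python
from h import *
st()
```

```text
t 4.5 tcp [ 0.5438 -0.1574  0.05  ] F [ 1.7 -1.6 -4. ] w 0.0119 boxframe [-12.8  62.8  50. ] tool x yaw -9.2 z [-0.004 -0.002 -1.   ] q7 0.26
```

Request:
apply_moves(squeeze=15, increments=[{"grip":255,"xyz":[-4,0,0],"rotation":[0,0,0]},{"grip":255,"xyz":[-7,0,0],"rotation":[0,0,0]},{"grip":255,"xyz":[-9,0,0],"rotation":[0,0,0]},{"grip":255,"xyz":[-10,0,0],"rotation":[0,0,0]},{"grip":255,"xyz":[-11,0,0],"rotation":[0,0,0]}])

```text
time: 5.12
ee_pos: [0.5363, -0.1562, 0.0502]
eef_rot: [0.997, -0.08, 0.002, 0.002]
ft_force: [22.8, -8.5, -25.1]
width: 0.012
```

Run:
```python
from h import *
st()
```

```text
t 5.12 tcp [ 0.5363 -0.1562  0.0502] F [ 22.8  -8.5 -25.1] w 0.012 boxframe [-20.5  62.8  50.2] tool x yaw -9.2 z [ 0.003 -0.005 -1.   ] q7 0.25
```

Request:
apply_moves(squeeze=15, increments=[{"grip":255,"xyz":[0,0,0],"rotation":[0,0,0]},{"grip":120,"xyz":[0,0,0],"rotation":[0,0,0]},{"grip":120,"xyz":[0,0,0],"rotation":[0,0,0]},{"grip":120,"xyz":[0,0,0],"rotation":[0,0,0]},{"grip":120,"xyz":[0,0,-20],"rotation":[0,0,0]}])

```text
time: 5.75
ee_pos: [0.5351, -0.1558, 0.0694]
eef_rot: [0.997, -0.08, 0.0, 0.002]
ft_force: [-0.8, 0.4, 0.6]
width: 0.0426
```

Run:
```python
from h import *
st(); go(box(-88,0,140),down(81))
```

```text
t 5.75 tcp [ 0.5351 -0.1558  0.0694] F [-0.8  0.4  0.6] w 0.0426 boxframe [-21.7  63.1  69.4] tool x yaw -9.2 z [ 0.001 -0.004 -1.   ] q7 0.24
shift [-66.   63.6 -70.5] rot [  0.2   0.1 -90.2]
```

Request:
apply_moves(increments=[{"grip":60,"xyz":[0,0,-50],"rotation":[0,0,0]},{"grip":60,"xyz":[0,0,-90],"rotation":[0,0,-9]},{"grip":60,"xyz":[-20,20,-90],"rotation":[0,0,-19]},{"grip":60,"xyz":[-40,40,-90],"rotation":[0,0,-29]},{"grip":60,"xyz":[-66,64,-90],"rotation":[0,0,-39]}])

```text
time: 6.38
ee_pos: [0.4591, -0.2084, 0.1597]
eef_rot: [0.966, 0.26, -0.0, 0.002]
ft_force: [0.4, -1.5, -0.0]
width: 0.0664
```

Request:
apply_moves(increments=[{"grip":60,"xyz":[0,0,0],"rotation":[0,0,-10]},{"grip":60,"xyz":[0,0,0],"rotation":[0,0,-20]},{"grip":60,"xyz":[0,0,0],"rotation":[0,0,-30]},{"grip":60,"xyz":[0,0,0],"rotation":[0,0,-40]},{"grip":60,"xyz":[0,0,0],"rotation":[0,0,-50]}])

```text
time: 7.0
ee_pos: [0.4589, -0.2084, 0.1598]
eef_rot: [0.763, 0.646, -0.001, 0.002]
ft_force: [-0.0, 0.9, -0.6]
width: 0.0665
```

Run:
```python
from h import *
st(); 
c=viewer.camera('wrist'); pickle.dump(c,open('wrist2.pkl','wb')); cv2.imwrite('pics/wrist2.png',c['img'])
W=cloud(c); B=((W.reshape(-1,3)-OB)@RB)*1000
def sel(x0,x1,y0,y1,z0,z1):
    m=(B[:,0]>x0)&(B[:,0]<x1)&(B[:,1]>y0)&(B[:,1]<y1)&(B[:,2]>z0)&(B[:,2]<z1); return B[m]
from scipy.optimize import least_squares
Kn=sel(-112,-64,-25,25,74,104); print(len(Kn))
s=least_squares(lambda q:np.linalg.norm(Kn-q,axis=1)-12,[-88,0,85],loss='soft_l1',f_scale=1); print('knob box',s.x)
for n in ['top','scene']:
    c=viewer.camera(n); B=((cloud(c).reshape(-1,3)-OB)@RB)*1000
    T=sel(-60,60,46,80,55,75); print(n,'tab',len(T),np.percentile(T,[2,50,98],axis=0).round(1) if len(T) else '')
go(box(-88,0,120),down(81))
```

```text
t 7.0 tcp [ 0.4589 -0.2084  0.1598] F [-0.   0.9 -0.6] w 0.0665 boxframe [-88.8  -0.8 159.8] tool x yaw 80.5 z [ 0.001 -0.004 -1.   ] q7 1.8
922
knob box [-88.3538746    0.12987943  84.80648361]
top tab 14 [[-18.3  53.1  62.8]
 [-16.3  61.7  64.4]
 [-14.3  72.4  66.9]]
scene tab 43 [[-24.8  52.   55.9]
 [-17.4  64.1  63. ]
 [-13.1  73.1  66.7]]
shift [ 1.   0.7 39.7] rot [ 0.1  0.2 -1. ]
```

View pics/wrist2.png

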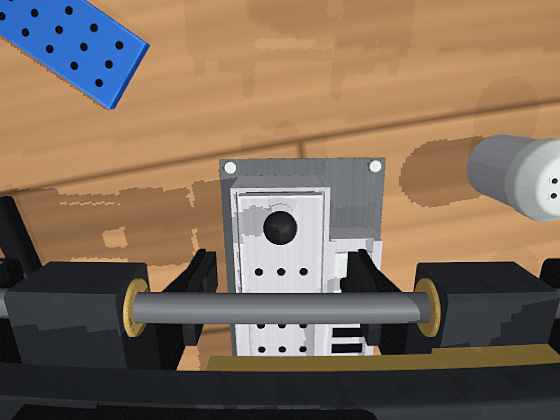

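Run:
```python
from h import *
c=pickle.load(open('wrist2.pkl','rb')); W=cloud(c); B=((W-OB)@RB)*1000
m=(B[...,0]>-40)&(B[...,0]<20)&(B[...,1]>48)&(B[...,1]<76)&(B[...,2]>40)&(B[...,2]<72)
print(m.sum()); 
if m.sum(): print(np.percentile(B[m],[2,50,98],axis=0).round(1))
c=viewer.camera('scene'); cv2.imwrite('pics/scene2.png',cv2.resize(c['img'][130:270,120:300],None,fx=4,fy=4))
go(box(-88.4,0.1,74),down(81))
```

```text
82
[[-26.5  51.2  41.1]
 [-25.3  52.3  48.9]
 [-18.   55.3  63.5]]
shift [ 1.2  0.1 85.8] rot [ 0.1  0.2 -1.1]
```

View pics/scene2.png

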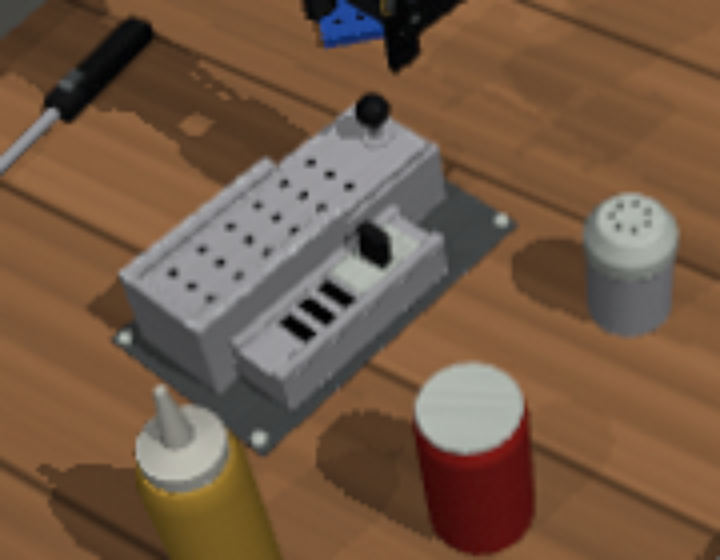

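All three slots are open, visible in the crop at (297,328), (318,311) and (337,294). The tab's front face is at x = -26, so its centre is at -20: fully open. Next is the knob.

Request:
apply_moves(squeeze=40, increments=[{"grip":60,"xyz":[1,0,40],"rotation":[0,0,-1]},{"grip":60,"xyz":[1,0,75],"rotation":[0,0,-1]},{"grip":60,"xyz":[1,0,86],"rotation":[0,0,-1]},{"grip":60,"xyz":[1,0,86],"rotation":[0,0,-1]},{"grip":150,"xyz":[1,0,86],"rotation":[0,0,-1]}])

```text
time: 7.82
ee_pos: [0.4601, -0.2081, 0.075]
eef_rot: [0.761, 0.649, -0.0, 0.003]
ft_force: [0.0, -0.0, -0.2]
width: 0.0622
```

Run:
```python
from h import *
st(); go(box(-88.4,0.1,74),down(81))
```

```text
t 7.83 tcp [ 0.4601 -0.2081  0.075 ] F [ 0.  -0.  -0.2] w 0.0622 boxframe [-87.7  -0.3  75. ] tool x yaw 80.9 z [ 0.003 -0.005 -1.   ] q7 1.86
shift [ 0.4 -0.7  1. ] rot [ 0.2  0.2 -0.1]
```

Request:
apply_moves(squeeze=40, increments=[{"grip":255,"xyz":[0,-0.7,1],"rotation":[0,0,0]},{"grip":255,"xyz":[0,-0.7,1],"rotation":[0,0,0]},{"grip":255,"xyz":[0,-0.7,1],"rotation":[0,0,0]},{"grip":255,"xyz":[0,-0.7,1],"rotation":[0,0,0]},{"grip":255,"xyz":[0,-0.7,1],"rotation":[0,0,0]}])

```text
time: 8.45
ee_pos: [0.4594, -0.2081, 0.0741]
eef_rot: [0.761, 0.649, -0.0, 0.003]
ft_force: [0.5, -1.7, 1.2]
width: 0.022
```

Request:
apply_moves(squeeze=40, increments=[{"grip":255,"xyz":[0,0,0],"rotation":[0,0,0]},{"grip":255,"xyz":[0,0,0],"rotation":[0,0,0]}])

```text
time: 8.7
ee_pos: [0.4594, -0.2081, 0.0741]
eef_rot: [0.761, 0.649, -0.0, 0.003]
ft_force: [-0.9, -0.5, 0.6]
width: 0.0219
```

Run:
```python
from h import *
st()
```

```text
t 8.7 tcp [ 0.4594 -0.2081  0.0741] F [-0.9 -0.5  0.6] w 0.0219 boxframe [-88.3  -0.4  74.1] tool x yaw 80.9 z [ 0.003 -0.005 -1.   ] q7 1.86
```

Request:
apply_moves(squeeze=40, increments=[{"grip":255,"xyz":[0,0,-2],"rotation":[0,0,0]},{"grip":255,"xyz":[0,0,-5],"rotation":[0,0,0]},{"grip":255,"xyz":[0,0,-8],"rotation":[0,0,0]},{"grip":255,"xyz":[0,0,-8],"rotation":[0,0,0]}])

```text
time: 9.2
ee_pos: [0.4594, -0.208, 0.0823]
eef_rot: [0.761, 0.649, -0.0, 0.003]
ft_force: [-0.4, 0.2, -1.1]
width: 0.0216
```

Run:
```python
from h import *
st()
c=viewer.camera('scene'); cv2.imwrite('pics/scene3.png',cv2.resize(c['img'][110:250,130:310],None,fx=4,fy=4))
c=viewer.camera('wrist'); cv2.imwrite('pics/wrist3.png',c['img']); B=((cloud(c)-OB)@RB)*1000
# lid top plane
for x0 in range(-100,-20,10):
    m=(abs(B[...,0]-x0)<4)&(abs(B[...,1])<22)&(B[...,2]>45)&(B[...,2]<78); 
    if m.sum()>5: print(x0,m.sum(),np.median(B[m][:,2]).round(1))
```

```text
t 9.2 tcp [ 0.4594 -0.208   0.0823] F [-0.4  0.2 -1.1] w 0.0216 boxframe [-88.3  -0.3  82.3] tool x yaw 80.9 z [ 0.003 -0.005 -1.   ] q7 1.86
-100 1320 68.7
-90 408 70.1
-50 338 66.2
-40 618 65.9
-30 649 65.3
```

View pics/scene3.png

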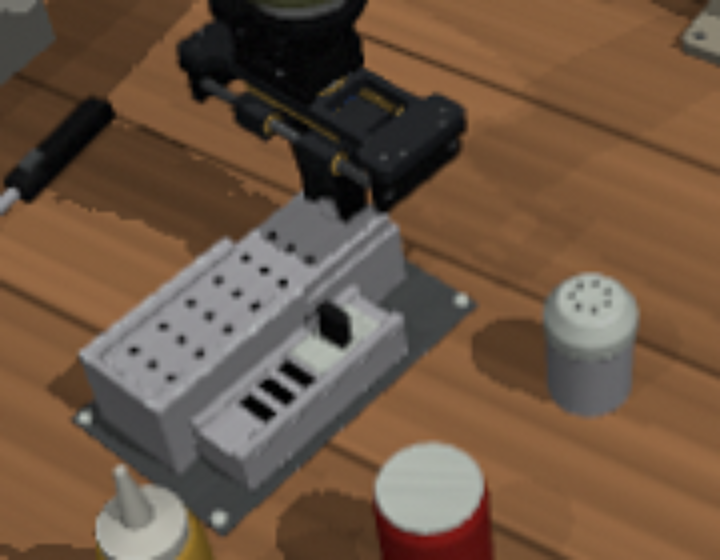

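View pics/wrist3.png

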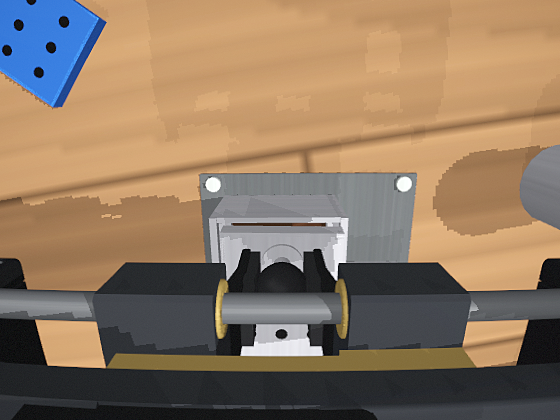

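The lid's front end is lifted: its top is 68.7 mm at x = -100, so its underside is about 3.5 mm above the lip. Now the draw.

Request:
apply_moves(squeeze=40, increments=[{"grip":255,"xyz":[0,-5,0],"rotation":[0,0,0]},{"grip":255,"xyz":[0,-13,0],"rotation":[0,0,0]},{"grip":255,"xyz":[0,-22,0],"rotation":[0,0,0]},{"grip":255,"xyz":[0,-31,0],"rotation":[0,0,0]},{"grip":255,"xyz":[0,-40,0],"rotation":[0,0,0]}])

```text
time: 9.93
ee_pos: [0.4191, -0.2015, 0.082]
eef_rot: [0.761, 0.649, -0.0, 0.003]
ft_force: [0.3, 0.3, -1.5]
width: 0.0215
```

Run:
```python
from h import *
st(); go(box(-168.3,-0.2,82.3),down(81))
```

```text
t 9.93 tcp [ 0.4191 -0.2015  0.082 ] F [ 0.3  0.3 -1.5] w 0.0215 boxframe [-129.1   -0.2   82. ] tool x yaw 80.9 z [ 0.003 -0.005 -1.   ] q7 1.83
shift [ -0.1 -39.2  -0.5] rot [ 0.2  0.2 -0.1]
```

Request:
apply_moves(squeeze=40, increments=[{"grip":255,"xyz":[0,-9,0],"rotation":[0,0,0]},{"grip":255,"xyz":[0,-18,0],"rotation":[0,0,0]},{"grip":255,"xyz":[0,-28,0],"rotation":[0,0,0]},{"grip":255,"xyz":[0,-40,0],"rotation":[0,0,0]},{"grip":255,"xyz":[0,-40,0],"rotation":[0,0,0]}])

```text
time: 10.55
ee_pos: [0.3787, -0.195, 0.0818]
eef_rot: [0.761, 0.648, -0.0, 0.002]
ft_force: [-0.0, -0.2, -1.7]
width: 0.0214
```

Run:
```python
from h import *
st()
c=viewer.camera('wrist'); cv2.imwrite('pics/wrist4.png',c['img']); B=((cloud(c)-OB)@RB)*1000
for x0 in range(-190,-20,10):
    m=(abs(B[...,0]-x0)<4)&(abs(B[...,1])<22)&(B[...,2]>45)&(B[...,2]<80); 
    if m.sum()>5: print(x0,m.sum(),np.median(B[m][:,2]).round(1))
c=viewer.camera('top'); cv2.imwrite('pics/top4.png',cv2.resize(c['img'][110:300,290:490],None,fx=3,fy=3))
```

```text
t 10.55 tcp [ 0.3787 -0.195   0.0818] F [-0.  -0.2 -1.7] w 0.0214 boxframe [-1.701e+02 -1.000e-01  8.180e+01] tool x yaw 80.8 z [ 0.003 -0.004 -1.   ] q7 1.8
-190 917 66.0
-180 1299 68.5
-170 254 69.5
-130 476 65.9
-120 620 65.6
-110 479 65.1
```

View pics/wrist4.png

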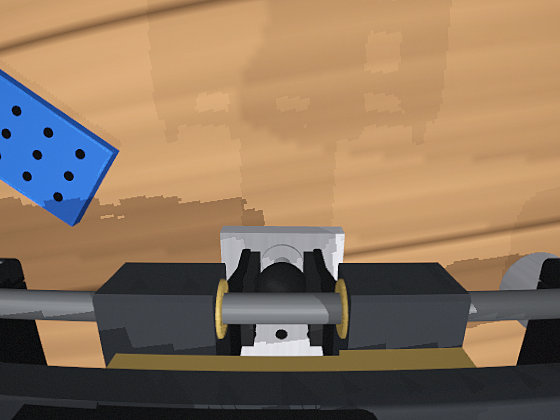

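View pics/top4.png

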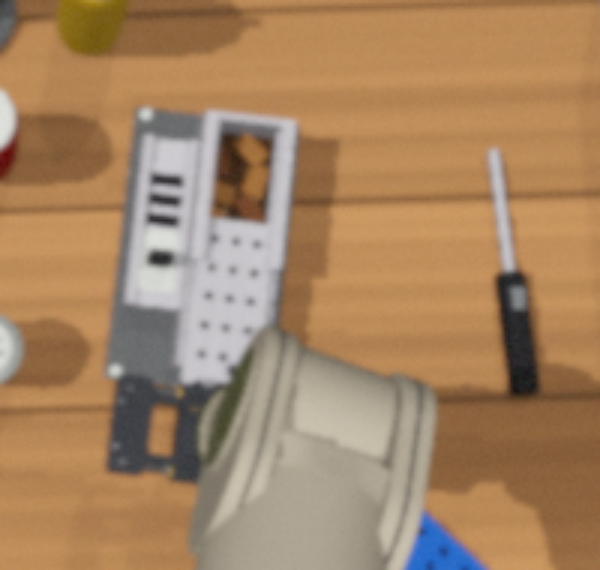

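The lid is drawn about 82 mm and rests on the lip: its top at x = -110 is 65.1 mm, i.e. 55+10. Letting go.

Request:
apply_moves(squeeze=40, increments=[{"grip":0,"xyz":[0,0,0],"rotation":[0,0,0]},{"grip":0,"xyz":[0,0,0],"rotation":[0,0,0]},{"grip":0,"xyz":[0,0,0],"rotation":[0,0,0]},{"grip":0,"xyz":[0,0,-10],"rotation":[0,0,0]},{"grip":0,"xyz":[0,0,-60],"rotation":[0,0,0]}])

```text
time: 11.28
ee_pos: [0.3779, -0.1944, 0.1414]
eef_rot: [0.761, 0.649, -0.002, 0.001]
ft_force: [1.2, -0.0, 0.5]
width: 0.064
```

Request:
apply_moves(increments=[{"grip":0,"xyz":[0,0,-20],"rotation":[0,0,0]},{"grip":0,"xyz":[0,40,-20],"rotation":[0,0,0]},{"grip":0,"xyz":[0,46,-20],"rotation":[0,0,0]},{"grip":0,"xyz":[0,46,-20],"rotation":[0,0,0]}])

```text
time: 11.78
ee_pos: [0.4231, -0.2017, 0.1614]
eef_rot: [0.761, 0.649, -0.002, 0.001]
ft_force: [-0.5, -0.1, 0.2]
width: 0.0868
```

Run:
```python
from h import *
st()
from scipy.optimize import least_squares
for n in ['wrist','top','scene']:
    c=viewer.camera(n); B=((cloud(c)-OB)@RB)*1000
    if n=='wrist': cv2.imwrite('pics/wrist5.png',c['img'])
    Kn=B[(abs(B[...,0]+170)<22)&(abs(B[...,1])<20)&(B[...,2]>76)&(B[...,2]<112)]
    if len(Kn)>20:
        s=least_squares(lambda q:np.linalg.norm(Kn-q,axis=1)-12,[-170,0,90],loss='soft_l1',f_scale=1); print(n,'knob',len(Kn),s.x.round(1))
    for x0 in range(-190,-20,10):
        m=(abs(B[...,0]-x0)<4)&(abs(B[...,1])<45)&(B[...,2]>48)&(B[...,2]<75)
        if m.sum()>30: print(n,x0,m.sum(),np.median(B[m][:,2]).round(1),np.percentile(B[m][:,1],[1,99]).round(1))
go(box(-124,0,50),down(81))
```

```text
t 11.78 tcp [ 0.4231 -0.2017  0.1614] F [-0.5 -0.1  0.2] w 0.0868 boxframe [-125.2    0.2  161.4] tool x yaw 80.9 z [-0.003 -0.004 -1.   ] q7 1.77
wrist knob 1076 [-168.9    2.3   92.2]
wrist -190 271 67.2 [-28.9  33.7]
wrist -180 956 67.7 [-29.2  34.2]
wrist -170 614 67.3 [-29.5  33.9]
wrist -160 599 66.9 [-29.3  33.8]
wrist -150 875 66.5 [-29.3  33.8]
wrist -140 872 66.1 [-29.3  33.4]
wrist -130 873 65.7 [-29.7  33.3]
wrist -120 822 65.4 [-29.3  33.4]
wrist -110 877 64.9 [-36.8  37.4]
wrist -100 877 64.5 [-37.1  36.9]
wrist -90 846 64.1 [-37.   37.6]
wrist -80 814 63.7 [-37.2  37.5]
wrist -70 785 63.4 [-37.1  37.2]
wrist -60 362 62.8 [-37.2  38.2]
wrist -30 346 61.9 [-31.1  32.6]
top knob 49 [-168.8    2.3   92.3]
top -180 46 67.3 [-3.5 34.5]
top -170 33 67.0 [10.6 34.6]
top -160 36 66.9 [ 5.5 34. ]
top -120 38 65.0 [-2.1 26.1]
top -110 32 64.1 [ 1.4 25.3]
top -100 33 64.0 [ 2.2 25.4]
top -90 31 64.3 [ 1.1 26.1]
top -60 67 62.3 [-14.5  37.9]
top -50 70 62.2 [-18.5  37.6]
top -40 73 61.5 [-22.2  38.5]
top -30 80 61.2 [-23.7  38.1]
scene knob 31 [-168.8    1.7   91.2]
scene -180 31 66.2 [-28.8  35. ]
scene -170 50 66.0 [-29.4  35.7]
scene -160 54 65.3 [-28.6  34.3]
scene -150 51 65.0 [-29.5  34.6]
scene -140 48 64.5 [-27.4  34.3]
scene -130 50 63.8 [-30.5  34.2]
scene -120 51 62.9 [-29.4  34.8]
scene -110 58 63.0 [-30.2  38. ]
scene -100 65 62.8 [-33.4  38.4]
scene -90 59 62.1 [-31.1  36.9]
scene -80 61 61.8 [-33.7  37.5]
scene -70 65 61.3 [-34.6  38. ]
scene -60 61 61.0 [-38.   38.6]
scene -50 63 60.5 [-33.6  38.2]
scene -40 68 59.7 [-35.7  38.6]
scene -30 65 59.8 [-38.4  38.7]
shift [  0.3   1.9 111.3] rot [-0.1  0.2 -0.2]
```

View pics/wrist5.png

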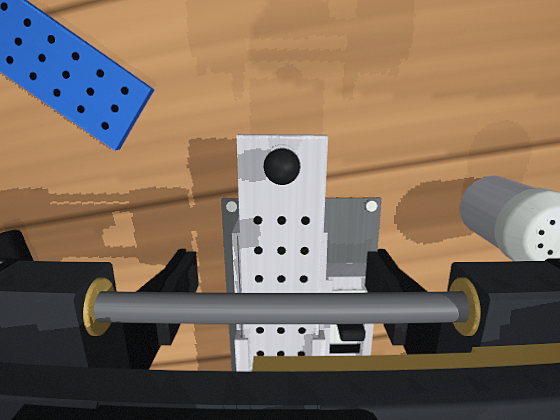

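The lid rests steadily, with travel about 80.5 mm, tilt 2.2° and centre line y = +2.2. I'll grasp across its sides at box x = -125, between the lip and the knob.

Request:
apply_moves(squeeze=55, increments=[{"grip":0,"xyz":[2,0.5,40],"rotation":[0,0,0]},{"grip":0,"xyz":[2,0.5,80],"rotation":[0,0,0]},{"grip":0,"xyz":[2,0.5,105],"rotation":[0,0,0]},{"grip":0,"xyz":[2,0.5,112],"rotation":[0,0,0]},{"grip":0,"xyz":[2,0.5,112],"rotation":[0,0,0]}])

```text
time: 12.55
ee_pos: [0.423, -0.2003, 0.0497]
eef_rot: [0.761, 0.648, -0.002, 0.001]
ft_force: [1.4, -1.1, 0.7]
width: 0.0869
```

Run:
```python
from h import *
st(); go(box(-124.5,2.2,49.5),down(81))
```

```text
t 12.55 tcp [ 0.423  -0.2003  0.0497] F [ 1.4 -1.1  0.7] w 0.0869 boxframe [-125.5    1.6   49.7] tool x yaw 80.8 z [-0.002 -0.004 -1.   ] q7 1.87
shift [0.6 0.9 0.2] rot [-0.1  0.2 -0.2]
```

Request:
apply_moves(squeeze=55, increments=[{"grip":255,"xyz":[0.6,0.5,0],"rotation":[0,0,0]},{"grip":255,"xyz":[0.6,0.5,0],"rotation":[0,0,0]},{"grip":255,"xyz":[0.6,0.5,0],"rotation":[0,0,0]},{"grip":255,"xyz":[0.6,0.5,0],"rotation":[0,0,0]},{"grip":255,"xyz":[0.6,0.5,0],"rotation":[0,0,0]}])

```text
time: 13.18
ee_pos: [0.4234, -0.2015, 0.0502]
eef_rot: [0.762, 0.648, -0.002, 0.002]
ft_force: [-2.5, -6.5, 3.2]
width: 0.0631
```

Run:
```python
from h import *
st()
```

```text
t 13.18 tcp [ 0.4234 -0.2015  0.0502] F [-2.5 -6.5  3.2] w 0.0631 boxframe [-124.9    0.4   50.2] tool x yaw 80.7 z [-0.002 -0.006 -1.   ] q7 1.86
```

Request:
apply_moves(squeeze=55, increments=[{"grip":255,"xyz":[-0.5,0,0],"rotation":[0,0,0]},{"grip":255,"xyz":[-1,0,-2.5],"rotation":[0,0,0]},{"grip":255,"xyz":[-1,-4,-2.5],"rotation":[0,0,0]},{"grip":255,"xyz":[-1,-10,-2.5],"rotation":[0,0,0]},{"grip":255,"xyz":[-1,-10,-2.5],"rotation":[0,0,0]}])

```text
time: 13.8
ee_pos: [0.4128, -0.2007, 0.0526]
eef_rot: [0.762, 0.648, -0.002, 0.001]
ft_force: [0.3, 0.6, -2.4]
width: 0.0635
```

Run:
```python
from h import *
st()
c=viewer.camera('wrist'); cv2.imwrite('pics/wrist6.png',c['img']); B=((cloud(c)-OB)@RB)*1000
for x0 in range(-200,-20,10):
        m=(abs(B[...,0]-x0)<4)&(abs(B[...,1])<45)&(B[...,2]>48)&(B[...,2]<78)
        if m.sum()>30: print(x0,m.sum(),np.median(B[m][:,2]).round(1),np.percentile(B[m][:,1],[1,99]).round(1))
```

```text
t 13.8 tcp [ 0.4128 -0.2007  0.0526] F [ 0.3  0.6 -2.4] w 0.0635 boxframe [-135.5   -0.4   52.6] tool x yaw 80.7 z [-0.002 -0.005 -1.   ] q7 1.86
-200 1344 69.9 [-28.6  34. ]
-190 3146 70.4 [-28.5  34. ]
-180 1853 69.8 [-28.9  34.5]
-170 1521 69.4 [-29.2  34.3]
-160 1814 68.9 [-29.3  34.1]
-150 3027 68.5 [-38.7  42.5]
-140 2408 68.1 [-30.7  34.1]
-120 599 67.1 [-29.5  32.5]
-110 1869 66.8 [-35.1  36.4]
-100 1126 66.1 [-37.6  37.6]
-90 69 55.7 [-38.   38.1]
```

View pics/wrist6.png

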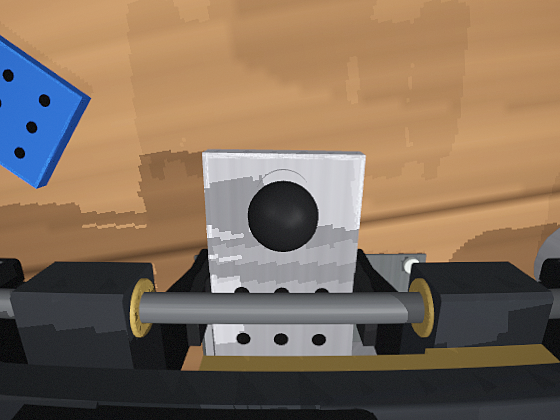

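The lid is held (Fz about -2.4 N, its full weight) and it is free of the lip and ledges. Sliding on.

Request:
apply_moves(squeeze=55, increments=[{"grip":255,"xyz":[0,-9,0],"rotation":[0,0,0]},{"grip":255,"xyz":[0,-18,0],"rotation":[0,0,0]},{"grip":255,"xyz":[0,-27,0],"rotation":[0,0,0]},{"grip":255,"xyz":[0,-36,0],"rotation":[0,0,0]},{"grip":255,"xyz":[0,-42,0],"rotation":[0,0,0]}])

```text
time: 14.48
ee_pos: [0.3711, -0.1938, 0.0528]
eef_rot: [0.762, 0.648, -0.002, 0.001]
ft_force: [-0.2, -0.1, -2.8]
width: 0.0634
```

Run:
```python
from h import *
st()
c=viewer.camera('wrist'); B=((cloud(c)-OB)@RB)*1000
for x0 in range(-250,-120,10):
        m=(abs(B[...,0]-x0)<4)&(abs(B[...,1])<29)&(B[...,2]>48)&(B[...,2]<78)
        if m.sum()>30: print(x0,m.sum(),np.median(B[m][:,2]).round(1))
c=viewer.camera('top'); cv2.imwrite('pics/top7.png',cv2.resize(c['img'][110:300,290:490],None,fx=3,fy=3))
c=viewer.camera('scene'); cv2.imwrite('pics/scene7.png',cv2.resize(c['img'][80:270,120:320],None,fx=3,fy=3))
```

```text
t 14.47 tcp [ 0.3711 -0.1938  0.0528] F [-0.2 -0.1 -2.8] w 0.0634 boxframe [-1.778e+02 -1.000e-01  5.280e+01] tool x yaw 80.7 z [-0.002 -0.005 -1.   ] q7 1.82
-240 2077 70.3
-230 2609 70.5
-220 1451 69.9
-210 1255 69.4
-200 1809 69.0
-190 2162 68.6
-180 1626 68.2
-160 1045 67.2
-150 1599 66.9
-140 405 66.4
```

View pics/top7.png

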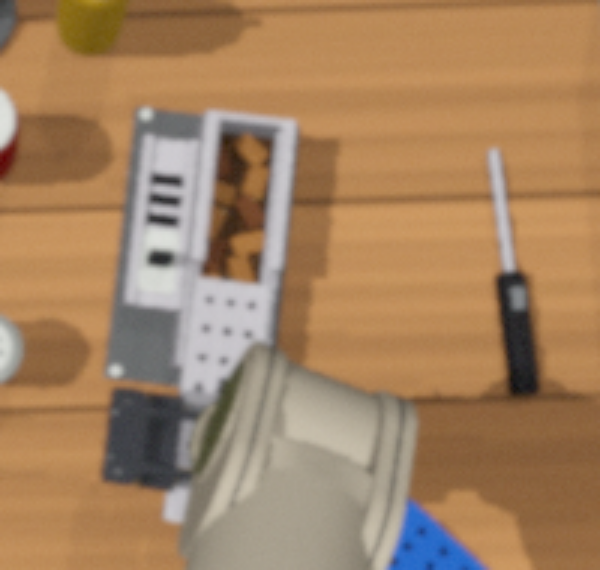

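View pics/scene7.png

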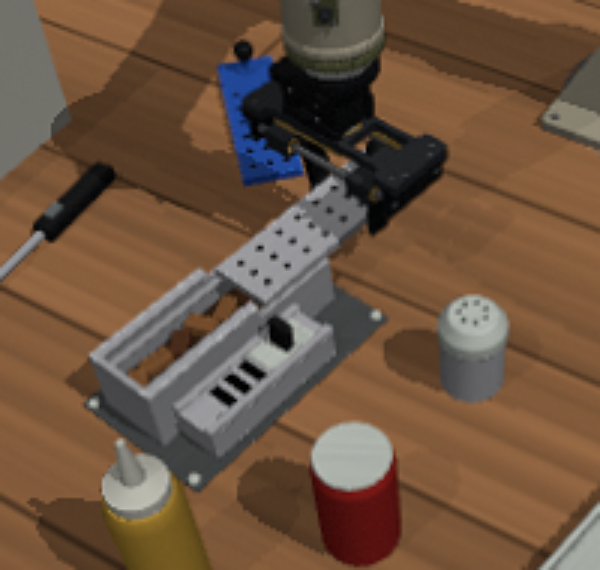

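The lid's rear end is clear of the channel mouth, with about 133 mm of travel. I'll lift straight up and then level it by -2.6° about tool x.

Request:
apply_moves(squeeze=55, increments=[{"grip":255,"xyz":[0,0,-12],"rotation":[0,0,0]},{"grip":255,"xyz":[0,0,-35],"rotation":[0,0,0]},{"grip":255,"xyz":[0,0,-65],"rotation":[-1.3,0,0]},{"grip":255,"xyz":[0,0,-95],"rotation":[-2.6,0,0]},{"grip":255,"xyz":[0,0,-115],"rotation":[-2.6,0,0]}])

```text
time: 15.25
ee_pos: [0.3722, -0.1936, 0.1701]
eef_rot: [0.762, 0.647, 0.013, 0.02]
ft_force: [-0.2, -0.4, -2.9]
width: 0.063
```

```bash
cat >> h.py <<'E'
YT=np.radians(-10.8); OT=np.array([.590,.2485,0.])
RT=R.from_euler('z',YT).as_matrix()
def lidplane(c,img=None):
    """lid top plane in tool frame, from wrist view; returns world normal, pts"""
    s=r.read_state(); R0=R.from_quat(s['eef_rot'])
    T=R0.inv().apply((cloud(c).reshape(-1,3)-s['ee_pos']))*1000
    m=(abs(T[:,0])<28)&(T[:,1]>-75)&(T[:,1]<40)&(T[:,2]>-25)&(T[:,2]<-8)
    Q=T[m]
    for _ in range(4):
        A=np.c_[Q[:,:2],np.ones(len(Q))]; k=np.linalg.lstsq(A,Q[:,2],rcond=None)[0]
        e=Q[:,2]-A@k; Q=Q[abs(e)<1.5]
    n=R0.apply(np.array([k[0],k[1],-1])); n/=np.linalg.norm(n)
    print('lid plane tool',k.round(4),len(Q),'slope along tool y deg',np.degrees(k[1]).round(2),'world n',n.round(4))
    m2=(abs(T[:,0])<45)&(T[:,1]>-85)&(T[:,1]<-20)&(T[:,2]>-28)&(T[:,2]<-8)
    print('lid extents tool x',np.percentile(T[m2][:,0],[1,99]).round(1),'y min',np.percentile(T[m2][:,1],[.5]).round(1))
    m3=(abs(T[:,0])<16)&(T[:,1]>-70)&(T[:,1]<-25)&(T[:,2]<-30)&(T[:,2]>-62)
    from scipy.optimize import least_squares
    Kn=T[m3]; q=least_squares(lambda q:np.linalg.norm(Kn-q,axis=1)-12,[0,-45,-42],loss='soft_l1',f_scale=1).x; print('knob tool',q.round(1))
    return k
E
python3 - <<'E'
from h import *
st()
c=viewer.camera('wrist');cv2.imwrite('pics/wrist8.png',c['img']); lidplane(c)
E
```

```text
t 15.25 tcp [ 0.3722 -0.1936  0.1701] F [-0.2 -0.4 -2.9] w 0.063 boxframe [-176.7    0.2  170.1] tool x yaw 80.7 z [ 0.046 -0.013 -0.999] q7 1.7
lid plane tool [-7.50000e-03  4.49000e-02 -1.32995e+01] 17792 slope along tool y deg 2.58 world n [-0.0055 -0.0014  1.    ]
lid extents tool x [-28.7  34.5] y min [-64.]
knob tool [  2.8 -45.2 -40.3]
```

View pics/wrist8.png

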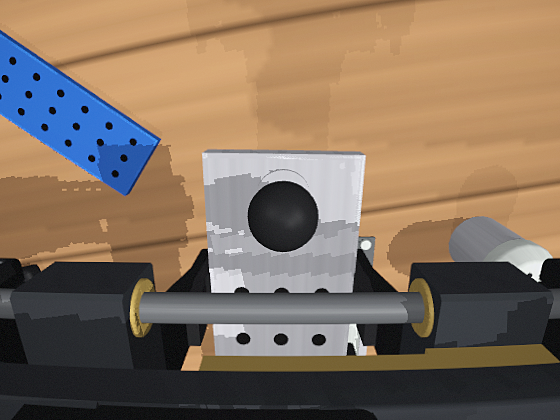

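The lid is level to 0.3° and held firmly. However, its underside sits 3 mm above the TCP, so the fingertips hang 11 mm below it, and it could not be set down gently on a flat floor. I'll back it along the same path to its resting position, shift the grip lower on the fingers, and draw it out again.

Run:
```python
from h import *
st(); go(box(-177.8,-0.1,56.0),R.from_quat([0.762,0.648,-0.002,0.001]))
```

```text
t 15.3 tcp [ 0.3733 -0.1941  0.1721] F [ 1.7 -1.   0.3] w 0.0631 boxframe [-175.6   -0.   172.1] tool x yaw 80.7 z [ 0.049 -0.013 -0.999] q7 1.7
shift [  0.5  -8.  115.9] rot [ 2.9  0.1 -0.1]
```

Request:
apply_moves(squeeze=55, increments=[{"grip":255,"xyz":[0,-2,10],"rotation":[1.4,0,0]},{"grip":255,"xyz":[0.3,-3.5,25],"rotation":[2.8,0,0]},{"grip":255,"xyz":[0.3,-3.5,25],"rotation":[2.8,0,0]}])

```text
time: 15.68
ee_pos: [0.37, -0.1932, 0.1451]
eef_rot: [0.762, 0.647, -0.003, 0.001]
ft_force: [-0.5, -0.3, -2.5]
width: 0.0635
```

Run:
```python
from h import *
st(); go(box(-177.5,-0.1,53.3),R.from_quat([0.762,0.648,-0.002,0.001]))
```

```text
t 15.68 tcp [ 0.37   -0.1932  0.1451] F [-0.5 -0.3 -2.5] w 0.0635 boxframe [-178.9    0.3  145.1] tool x yaw 80.7 z [-0.004 -0.005 -1.   ] q7 1.73
shift [ 0.2  1.7 91.8] rot [-0.1  0.1 -0. ]
```

Request:
apply_moves(squeeze=55, increments=[{"grip":255,"xyz":[-0.2,1,30],"rotation":[0,0,0]},{"grip":255,"xyz":[-0.2,1,60],"rotation":[0,0,0]},{"grip":255,"xyz":[-0.2,1,80],"rotation":[0,0,0]},{"grip":255,"xyz":[-0.2,1,91.5],"rotation":[0,0,0]},{"grip":255,"xyz":[-0.2,1,91.5],"rotation":[0,0,0]}])

```text
time: 16.3
ee_pos: [0.3703, -0.1942, 0.0533]
eef_rot: [0.762, 0.647, -0.004, 0.0]
ft_force: [0.8, -0.4, -2.3]
width: 0.0634
```

Run:
```python
from h import *
st(); go(box(-126.4,-0.2,52.8),R.from_quat([0.762,0.648,-0.002,0.001]))
```

```text
t 16.3 tcp [ 0.3703 -0.1942  0.0533] F [ 0.8 -0.4 -2.3] w 0.0634 boxframe [-178.5   -0.6   53.3] tool x yaw 80.7 z [-0.005 -0.005 -1.   ] q7 1.82
shift [ 0.7 52.1  0.3] rot [-0.2  0.1 -0.1]
```

Request:
apply_moves(squeeze=55, increments=[{"grip":255,"xyz":[0.2,9,0.3],"rotation":[0,0,0]},{"grip":255,"xyz":[0.3,20,0.3],"rotation":[0,0,0]},{"grip":255,"xyz":[0.4,32,0.3],"rotation":[0,0,0]},{"grip":255,"xyz":[0.4,43,0.3],"rotation":[0,0,0]},{"grip":255,"xyz":[0.4,51,0.3],"rotation":[0,0,0]}])

```text
time: 16.92
ee_pos: [0.4215, -0.2022, 0.0527]
eef_rot: [0.762, 0.648, -0.004, 0.0]
ft_force: [-0.3, 0.1, -2.2]
width: 0.0634
```

Run:
```python
from h import *
st(); go(box(-126.4,0,50.2),R.from_quat([0.762,0.648,-0.002,0.001]))
```

```text
t 16.93 tcp [ 0.4215 -0.2022  0.0527] F [-0.3  0.1 -2.2] w 0.0634 boxframe [-126.7   -0.5   52.7] tool x yaw 80.7 z [-0.006 -0.006 -1.   ] q7 1.86
shift [0.5 0.3 2.5] rot [-0.2  0.1 -0. ]
```

Now lower it onto the lip and open slightly.

Request:
apply_moves(squeeze=55, increments=[{"grip":255,"xyz":[0,0,1.3],"rotation":[0,0,0]},{"grip":255,"xyz":[0,0,2.6],"rotation":[0,0,0]},{"grip":255,"xyz":[0,0,2.6],"rotation":[0,0,0]},{"grip":40,"xyz":[0,0,2.6],"rotation":[0,0,0]},{"grip":40,"xyz":[0,0,2.6],"rotation":[0,0,0]}])

```text
time: 17.55
ee_pos: [0.4214, -0.2021, 0.0501]
eef_rot: [0.762, 0.647, -0.004, 0.0]
ft_force: [-0.3, -1.2, -1.6]
width: 0.072
```

Run:
```python
from h import *
st()
c=viewer.camera('wrist');cv2.imwrite('pics/wrist9.png',c['img']); 
B=((cloud(c)-OB)@RB)*1000
for x0 in range(-190,-100,10):
        m=(abs(B[...,0]-x0)<4)&(abs(B[...,1])<45)&(B[...,2]>57)&(B[...,2]<74)
        if m.sum()>30: print(x0,m.sum(),np.median(B[m][:,2]).round(1),np.percentile(B[m][:,1],[1,99]).round(1))
lidplane(c)
```

```text
t 17.55 tcp [ 0.4214 -0.2021  0.0501] F [-0.3 -1.2 -1.6] w 0.072 boxframe [-126.8   -0.5   50.1] tool x yaw 80.7 z [-0.006 -0.006 -1.   ] q7 1.87
-190 1778 67.7 [-28.7  34.1]
-180 3008 67.9 [-28.8  33.9]
-170 1763 67.3 [-29.1  34.3]
-160 1531 67.0 [-29.4  34.1]
-150 2003 66.5 [-29.3  33.8]
-140 3105 66.1 [-42.6  44. ]
-130 2358 65.8 [-34.6  38.4]
-110 947 64.9 [-29.8  32.4]
lid plane tool [-7.10000e-03  3.43000e-02 -1.55057e+01] 17803 slope along tool y deg 1.97 world n [ 0.0382 -0.0069  0.9992]
lid extents tool x [-28.9  34.2] y min [-62.8]
knob tool [  2.6 -44.3 -42. ]
```

View pics/wrist9.png

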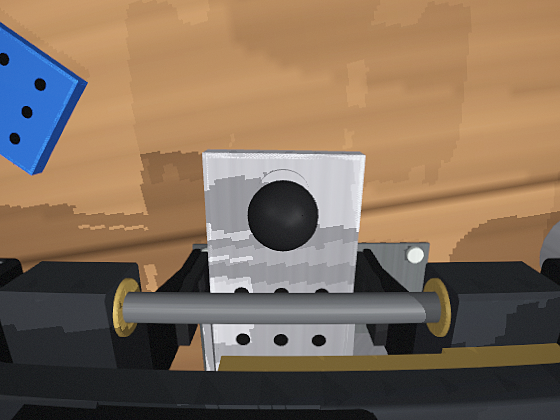

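Request:
apply_moves(squeeze=55, increments=[{"grip":40,"xyz":[0,0,-6],"rotation":[0,0,0]},{"grip":40,"xyz":[0,0,-11.5],"rotation":[0,0,0]},{"grip":40,"xyz":[0,0,-11.5],"rotation":[0,0,0]},{"grip":255,"xyz":[0,0,-11.5],"rotation":[0,0,0]},{"grip":255,"xyz":[0,0,-11.5],"rotation":[0,0,0]}])

```text
time: 18.23
ee_pos: [0.4214, -0.202, 0.0615]
eef_rot: [0.762, 0.647, -0.004, 0.0]
ft_force: [-0.6, 0.4, 1.0]
width: 0.0631
```

Request:
apply_moves(squeeze=55, increments=[{"grip":255,"xyz":[0,0,0],"rotation":[0,0,0]},{"grip":255,"xyz":[0,0,0],"rotation":[0,0,0]},{"grip":255,"xyz":[0,0,-2.5],"rotation":[0,0,0]},{"grip":255,"xyz":[0,0,-2.5],"rotation":[0,0,0]}])

```text
time: 18.73
ee_pos: [0.4212, -0.202, 0.064]
eef_rot: [0.762, 0.648, -0.004, 0.0]
ft_force: [-0.7, -0.0, -2.7]
width: 0.0631
```

Run:
```python
from h import *
st()
c=viewer.camera('wrist');cv2.imwrite('pics/wrist10.png',c['img']); 
B=((cloud(c)-OB)@RB)*1000
for x0 in range(-190,-100,10):
        m=(abs(B[...,0]-x0)<4)&(abs(B[...,1])<28)&(B[...,2]>57)&(B[...,2]<74)
        if m.sum()>30: print(x0,m.sum(),np.median(B[m][:,2]).round(1))
```

```text
t 18.73 tcp [ 0.4212 -0.202   0.064 ] F [-0.7 -0.  -2.7] w 0.0631 boxframe [-127.    -0.3   64. ] tool x yaw 80.7 z [-0.006 -0.006 -1.   ] q7 1.85
-190 1388 70.4
-180 2227 70.6
-170 1221 70.0
-160 1056 69.5
-150 1578 69.0
-140 1855 68.6
-130 1739 68.2
-120 766 67.8
```

View pics/wrist10.png

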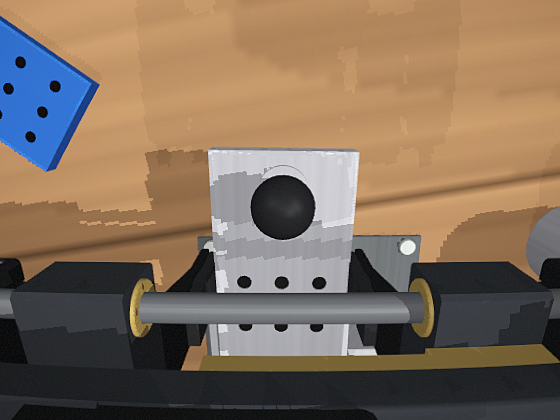

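The regrasp is low on the fingers, about 2 mm below the lid's underside, and it carries the full weight. Sliding clear again.

Request:
apply_moves(squeeze=55, increments=[{"grip":255,"xyz":[0,-9,0],"rotation":[0,0,0]},{"grip":255,"xyz":[0,-20,0],"rotation":[0,0,0]},{"grip":255,"xyz":[0,-31,0],"rotation":[0,0,0]},{"grip":255,"xyz":[0,-42,0],"rotation":[0,0,0]},{"grip":255,"xyz":[0,-52,0],"rotation":[0,0,0]}])

```text
time: 19.4
ee_pos: [0.3692, -0.1934, 0.0642]
eef_rot: [0.762, 0.647, -0.004, 0.0]
ft_force: [0.2, 0.3, -2.4]
width: 0.0632
```

Request:
apply_moves(squeeze=55, increments=[{"grip":255,"xyz":[0,0,-10],"rotation":[0,0,0]},{"grip":255,"xyz":[0,0,-32],"rotation":[0,0,0]},{"grip":255,"xyz":[0,0,-60],"rotation":[-1.3,0,0]},{"grip":255,"xyz":[0,0,-85],"rotation":[-2.6,0,0]},{"grip":255,"xyz":[0,0,-95],"rotation":[-2.6,0,0]}])

```text
time: 20.02
ee_pos: [0.3704, -0.1931, 0.1611]
eef_rot: [0.762, 0.647, 0.012, 0.018]
ft_force: [-0.5, 0.3, -2.9]
width: 0.0636
```

Run:
```python
from h import *
st()
c=viewer.camera('wrist'); cv2.imwrite('pics/wrist11.png',c['img'])
s=r.read_state(); R0=R.from_quat(s['eef_rot'])
T=R0.inv().apply((cloud(c).reshape(-1,3)-s['ee_pos']))*1000
Q=T[(abs(T[:,0])<28)&(T[:,1]>-75)&(T[:,1]<40)&(T[:,2]>-10)&(T[:,2]<8)]
for _ in range(4):
    A=np.c_[Q[:,:2],np.ones(len(Q))]; k=np.linalg.lstsq(A,Q[:,2],rcond=None)[0]; Q=Q[abs(Q[:,2]-A@k)<1.5]
print(k.round(4),len(Q),'n world',R0.apply([k[0],k[1],-1]).round(4))
```

```text
t 20.02 tcp [ 0.3704 -0.1931  0.1611] F [-0.5  0.3 -2.9] w 0.0636 boxframe [-178.6    0.4  161.1] tool x yaw 80.7 z [ 0.042 -0.013 -0.999] q7 1.7
[-0.0071  0.039  -3.8073] 16407 n world [-4.6000e-03 -5.0000e-04  1.0008e+00]
```

The lid is level to 0.3°, with its underside about 6 mm below the TCP and the tips about 2 mm lower than that. Planning the carry: lid centre over the tray centre, TCP 42 mm towards the knob end.

```bash
cat >> h.py <<'E'
def lidR(yaw=79.2,k=(-0.0071,0.039)):
    # tool orientation making lid level
    n=np.array([k[0],k[1],-1]); n/=np.linalg.norm(n)  # lid normal (up) in tool frame
    y=np.array([0,1,0])-n[1]*n; y/=np.linalg.norm(y); x=np.cross(n,y)*-1  # lid axes in tool; tool z down
    # world: n->up, x-> yaw
    c,s=np.cos(np.radians(yaw)),np.sin(np.radians(yaw))
    xw=np.array([c,s,0]); yw=np.array([s,-c,0]); 
    if x[0]<0: x=-x
    M=np.c_[xw,yw,[0,0,1]]@np.linalg.inv(np.c_[x,y,n])
    return R.from_matrix(M)
E
python3 - <<'E'
from h import *
st(); tgt=OT-RT@np.array([.0418,0,0])+np.array([0,0,.17]); print(tgt)
go(tgt,lidR())
print(np.linalg.det(lidR().as_matrix()))
E
```

```text
t 20.07 tcp [ 0.3707 -0.1932  0.1614] F [ 0.6 -1.  -0.6] w 0.0634 boxframe [-178.3    0.5  161.4] tool x yaw 80.7 z [ 0.042 -0.013 -0.999] q7 1.7
[0.54894039 0.25633254 0.17      ]
shift [472.3 103.6  -6.8] rot [ 0.3 -0.1  1.5]
0.9999999999999994
```

Request:
apply_moves(squeeze=55, increments=[{"grip":255,"xyz":[20,8,-6],"rotation":[0,0,0.3]},{"grip":255,"xyz":[60,18,-7],"rotation":[0,0,0.6]},{"grip":255,"xyz":[105,28,-7],"rotation":[0,0,0.9]},{"grip":255,"xyz":[150,38,-7],"rotation":[0,0,1.2]},{"grip":255,"xyz":[195,48,-7],"rotation":[0,0,1.5]}])

```text
time: 20.7
ee_pos: [0.4494, -0.0069, 0.1685]
eef_rot: [0.77, 0.637, 0.011, 0.018]
ft_force: [-0.0, 0.0, -2.3]
width: 0.0631
```

Run:
```python
from h import *
st(); tgt=OT-RT@np.array([.0418,0,0])+np.array([0,0,.17]); go(tgt,lidR())
```

```text
t 20.7 tcp [ 0.4494 -0.0069  0.1685] F [-0.   0.  -2.3] w 0.0631 boxframe [-129.6  196.8  168.5] tool x yaw 79.2 z [ 0.04  -0.013 -0.999] q7 1.26
shift [277.2  48.5  -0.9] rot [ 0.2 -0.1  0. ]
```

Request:
apply_moves(squeeze=55, increments=[{"grip":255,"xyz":[50,9,0],"rotation":[0,0,0]},{"grip":255,"xyz":[105,18,0],"rotation":[0,0,0]},{"grip":255,"xyz":[160,28,0],"rotation":[0,0,0]},{"grip":255,"xyz":[210,37,0],"rotation":[0,0,0]},{"grip":255,"xyz":[250,44,0],"rotation":[0,0,0]}])

```text
time: 21.32
ee_pos: [0.5394, 0.2328, 0.1674]
eef_rot: [0.77, 0.638, 0.01, 0.017]
ft_force: [0.7, -0.9, -1.8]
width: 0.0627
```

Run:
```python
from h import *
st(); tgt=OT-RT@np.array([.0418,0,0])+np.array([0,0,.10]); go(tgt,lidR())
```

```text
t 21.32 tcp [0.5394 0.2328 0.1674] F [ 0.7 -0.9 -1.8] w 0.0627 boxframe [-78.2 447.6 167.4] tool x yaw 79.3 z [ 0.038 -0.014 -0.999] q7 0.89
shift [25.3  2.3 67.4] rot [ 0.1 -0.1  0.1]
```

Request:
apply_moves(squeeze=55, increments=[{"grip":255,"xyz":[18,2,5],"rotation":[0,0,0]},{"grip":255,"xyz":[25,2,20],"rotation":[0,0,0]},{"grip":255,"xyz":[25,2,45],"rotation":[0,0,0]},{"grip":255,"xyz":[25,2,67],"rotation":[0,0,0]},{"grip":255,"xyz":[25,2,67],"rotation":[0,0,0]}])

```text
time: 21.95
ee_pos: [0.5472, 0.2536, 0.0978]
eef_rot: [0.77, 0.637, 0.008, 0.017]
ft_force: [0.4, 0.6, -1.6]
width: 0.0633
```

Run:
```python
from h import *
st(); tgt=OT-RT@np.array([.0418,0,0])+np.array([0,0,.03]); go(tgt,lidR())
for n in ['scene','wrist']:
    c=viewer.camera(n); cv2.imwrite(f'pics/{n}12.png',c['img'])
s=r.read_state(); R0=R.from_quat(s['eef_rot'])
T=R0.inv().apply((cloud(c).reshape(-1,3)-s['ee_pos']))*1000
Q=T[(abs(T[:,0])<28)&(T[:,1]>-75)&(T[:,1]<40)&(T[:,2]>-10)&(T[:,2]<8)]
for _ in range(4):
    A=np.c_[Q[:,:2],np.ones(len(Q))]; k=np.linalg.lstsq(A,Q[:,2],rcond=None)[0]; Q=Q[abs(Q[:,2]-A@k)<1.5]
print(k.round(4),len(Q),'n world',R0.apply([k[0],k[1],-1]).round(4))
```

```text
t 21.95 tcp [0.5472 0.2536 0.0978] F [ 0.4  0.6 -1.6] w 0.0633 boxframe [-73.8 469.4  97.8] tool x yaw 79.2 z [ 0.034 -0.017 -0.999] q7 0.87
shift [ 3.7 -1.3 67.7] rot [-0.1  0.2  0. ]
[-0.0057  0.0403 -2.9425] 16436 n world [6.0000e-04 9.0000e-04 1.0008e+00]
```

View pics/scene12.png

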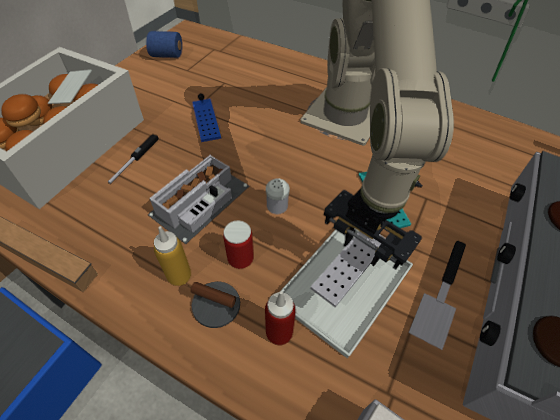

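View pics/wrist12.png

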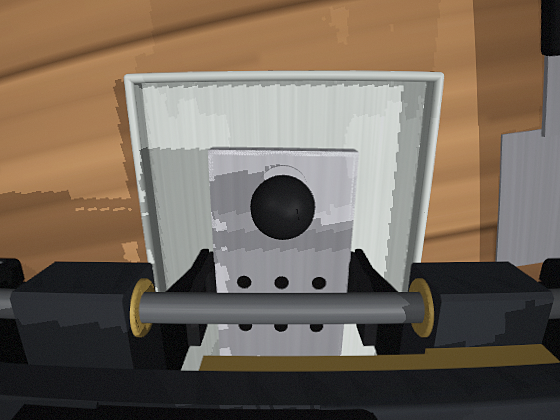

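The lid is level, centred over the tray and aligned with it. Descending.

Request:
apply_moves(squeeze=55, increments=[{"grip":255,"xyz":[3,-1,22],"rotation":[0,0,0]},{"grip":255,"xyz":[3,-2,44],"rotation":[0,0,0]},{"grip":255,"xyz":[3,-2,62],"rotation":[0,0,0]},{"grip":255,"xyz":[3,-2,75],"rotation":[0,0,0]},{"grip":255,"xyz":[3,-2,78],"rotation":[0,0,0]}])

```text
time: 22.68
ee_pos: [0.5501, 0.257, 0.0219]
eef_rot: [0.77, 0.637, 0.01, 0.017]
ft_force: [0.2, 0.0, -2.8]
width: 0.0632
```

Run:
```python
from h import *
st(); tgt=OT-RT@np.array([.0418,0,0])+np.array([0,0,.0125]); go(tgt,lidR())
c=viewer.camera('wrist')
s=r.read_state(); R0=R.from_quat(s['eef_rot'])
W=cloud(c).reshape(-1,3); T=R0.inv().apply(W-s['ee_pos'])*1000
Q=T[(abs(T[:,0])<28)&(T[:,1]>-75)&(T[:,1]<40)&(T[:,2]>-10)&(T[:,2]<6)]
for _ in range(4):
    A=np.c_[Q[:,:2],np.ones(len(Q))]; k=np.linalg.lstsq(A,Q[:,2],rcond=None)[0]; Q=Q[abs(Q[:,2]-A@k)<1.5]
print(k.round(4),len(Q),'n world',R0.apply([k[0],k[1],-1]).round(4), 'top z', np.median(R0.apply(Q/1000)[:,2]+s['ee_pos'][2]))
fl=W[(W[:,2]<.008)&(W[:,2]>-.002)&(abs(W[:,1]-.25)<.08)&(abs(W[:,0]-.5)<.04)]; print('floor',np.median(fl[:,2]))
```

```text
t 22.68 tcp [0.5501 0.257  0.0219] F [ 0.2  0.  -2.8] w 0.0632 boxframe [-71.5 473.2  21.9] tool x yaw 79.2 z [ 0.037 -0.014 -0.999] q7 0.87
shift [-0.8 -1.4  9.4] rot [0. 0. 0.]
[-0.0069  0.0392 -3.8684] 16390 n world [-3.0000e-04  2.0000e-04  1.0008e+00] top z 0.025987236803983287
floor 0.002820987513960151
```

Request:
apply_moves(squeeze=55, increments=[{"grip":255,"xyz":[0,-1,3],"rotation":[0,0,0]},{"grip":255,"xyz":[0,-1,6],"rotation":[0,0,0]},{"grip":255,"xyz":[0,-1,8.5],"rotation":[0,0,0]},{"grip":255,"xyz":[0,-1,10],"rotation":[0,0,0]},{"grip":255,"xyz":[0,-1,10],"rotation":[0,0,0]}])

```text
time: 23.35
ee_pos: [0.5496, 0.2572, 0.0121]
eef_rot: [0.77, 0.637, 0.01, 0.017]
ft_force: [-0.1, 1.2, -3.2]
width: 0.0632
```

Run:
```python
from h import *
st()
```

```text
t 23.35 tcp [0.5496 0.2572 0.0121] F [-0.1  1.2 -3.2] w 0.0632 boxframe [-72.  473.2  12.1] tool x yaw 79.2 z [ 0.038 -0.014 -0.999] q7 0.87
```

Request:
apply_moves(squeeze=20, increments=[{"grip":255,"xyz":[0,0,0.5],"rotation":[0,0,0]},{"grip":255,"xyz":[0,0,0.6],"rotation":[0,0,0]},{"grip":255,"xyz":[0,0,0.6],"rotation":[0,0,0]}])

```text
time: 23.72
ee_pos: [0.5497, 0.2572, 0.0118]
eef_rot: [0.77, 0.637, 0.01, 0.017]
ft_force: [-3.2, -1.8, 3.4]
width: 0.064
```

Request:
apply_moves(squeeze=3, increments=[{"grip":255,"xyz":[0,0,0],"rotation":[0,0,0]},{"grip":255,"xyz":[0,0,0],"rotation":[0,0,0]},{"grip":255,"xyz":[0,0,0],"rotation":[0,0,0]}])

```text
time: 24.1
ee_pos: [0.5497, 0.2572, 0.0119]
eef_rot: [0.77, 0.637, 0.01, 0.017]
ft_force: [-2.1, -1.9, 2.4]
width: 0.0637
```

Run:
```python
from h import *
st()
c=viewer.camera('wrist')
s=r.read_state(); R0=R.from_quat(s['eef_rot'])
W=cloud(c).reshape(-1,3); T=R0.inv().apply(W-s['ee_pos'])*1000
Q=T[(abs(T[:,0])<28)&(T[:,1]>-75)&(T[:,1]<40)&(T[:,2]>-10)&(T[:,2]<6)]
for _ in range(4):
    A=np.c_[Q[:,:2],np.ones(len(Q))]; k=np.linalg.lstsq(A,Q[:,2],rcond=None)[0]; Q=Q[abs(Q[:,2]-A@k)<1.5]
print(k.round(4),len(Q),'n world',R0.apply([k[0],k[1],-1]).round(4), 'top z', np.median(R0.apply(Q/1000)[:,2]+s['ee_pos'][2]))
```

```text
t 24.1 tcp [0.5497 0.2572 0.0119] F [-2.1 -1.9  2.4] w 0.0637 boxframe [-71.9 473.3  11.9] tool x yaw 79.2 z [ 0.038 -0.014 -0.999] q7 0.87
[-6.0000e-04  4.6500e-02 -4.0556e+00] 10430 n world [0.0078 0.005  1.001 ] top z 0.01605283651762443
```

Request:
apply_moves(squeeze=3, increments=[{"grip":66,"xyz":[0,0,0],"rotation":[0,0,0]},{"grip":62,"xyz":[0,0,0],"rotation":[0,0,0]},{"grip":56,"xyz":[0,0,0],"rotation":[0,0,0]},{"grip":40,"xyz":[0,0,0],"rotation":[0,0,0]},{"grip":10,"xyz":[0,0,0],"rotation":[0,0,0]}])

```text
time: 24.78
ee_pos: [0.55, 0.2571, 0.012]
eef_rot: [0.77, 0.637, 0.01, 0.018]
ft_force: [-0.2, -2.1, 4.2]
width: 0.0772
```

Run:
```python
from h import *
st()
c=viewer.camera('wrist'); cv2.imwrite('pics/wrist13.png',c['img'])
s=r.read_state(); R0=R.from_quat(s['eef_rot'])
W=cloud(c).reshape(-1,3); T=R0.inv().apply(W-s['ee_pos'])*1000
Q=T[(abs(T[:,0])<28)&(T[:,1]>-75)&(T[:,1]<40)&(T[:,2]>-10)&(T[:,2]<6)]
for _ in range(4):
    A=np.c_[Q[:,:2],np.ones(len(Q))]; k=np.linalg.lstsq(A,Q[:,2],rcond=None)[0]; Q=Q[abs(Q[:,2]-A@k)<1.5]
print(k.round(4),len(Q),'n world',R0.apply([k[0],k[1],-1]).round(4), 'top z', np.median(R0.apply(Q/1000)[:,2]+s['ee_pos'][2]))
```

```text
t 24.77 tcp [0.55   0.2571 0.012 ] F [-0.2 -2.1  4.2] w 0.0772 boxframe [-71.6 473.2  12. ] tool x yaw 79.2 z [ 0.038 -0.014 -0.999] q7 0.87
[-0.006   0.033  -0.9053] 13968 n world [-0.0068  0.0021  1.0005] top z 0.012802861302107048
```

View pics/wrist13.png

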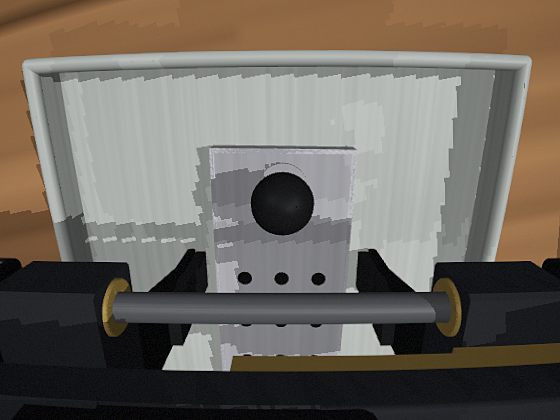

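The lid lies on the tray floor, its top at 12.8 mm. Retreating upwards.

Request:
apply_moves(increments=[{"grip":0,"xyz":[0,0,-3],"rotation":[0,0,0]},{"grip":0,"xyz":[0,1,-25],"rotation":[0,0,0]},{"grip":0,"xyz":[0,4,-75],"rotation":[0,0,0]},{"grip":0,"xyz":[0,6,-130],"rotation":[0,0,0]},{"grip":0,"xyz":[0,8,-190],"rotation":[0,0,0]}])

```text
time: 25.45
ee_pos: [0.55, 0.2586, 0.2037]
eef_rot: [0.77, 0.638, 0.01, 0.017]
ft_force: [0.2, -0.0, -0.6]
width: 0.087
```

Request:
apply_moves(increments=[{"grip":0,"xyz":[0,-20,-10],"rotation":[0,0,0]},{"grip":0,"xyz":[0,-70,-30],"rotation":[0,0,0]},{"grip":0,"xyz":[0,-100,-30],"rotation":[0,0,0]},{"grip":0,"xyz":[0,-100,-30],"rotation":[0,0,0]},{"grip":0,"xyz":[0,-100,-30],"rotation":[0,0,0]}])

```text
time: 26.08
ee_pos: [0.4512, 0.2775, 0.2298]
eef_rot: [0.77, 0.637, 0.01, 0.017]
ft_force: [-1.0, 0.1, 0.2]
width: 0.0871
```

Run:
```python
from h import *
st()
for n in ['scene','top']:
    c=viewer.camera(n); cv2.imwrite(f'pics/{n}14.png',c['img']); W=cloud(c).reshape(-1,3)
    Tt=(W-OT)@RT*1000
    m=(abs(Tt[:,0])<115)&(abs(Tt[:,1])<60)&(Tt[:,2]>8)&(Tt[:,2]<18)
    if m.sum()>20:
        P=Tt[m]; print(n,'lid in tray',m.sum(),cv2.minAreaRect(P[:,:2].astype(np.float32)),'z',np.median(P[:,2]).round(1))
        A=np.c_[P[:,:2],np.ones(len(P))]; print(np.linalg.lstsq(A,P[:,2],rcond=None)[0].round(4))
    B=(W-OB)@RB*1000; T=B[(abs(B[:,0])<60)&(B[:,1]>48)&(B[:,1]<77)&(B[:,2]>55)&(B[:,2]<75)]
    print(n,'tab',len(T),np.percentile(T,[2,50,98],axis=0).round(1) if len(T) else '')
```

```text
t 26.07 tcp [0.4512 0.2775 0.2298] F [-1.   0.1  0.2] w 0.0871 boxframe [-172.4  477.9  229.8] tool x yaw 79.2 z [ 0.038 -0.014 -0.999] q7 0.72
scene lid in tray 2199 ((0.4268951416015625, 0.8276634216308594), (65.62703704833984, 209.07167053222656), 89.30602264404297) z 11.8
[-4.30000e-03 -5.80000e-03  1.18443e+01]
scene tab 45 [[-25.1  52.1  56.2]
 [-18.1  65.   63.3]
 [-12.9  73.4  67.6]]
top lid in tray 1563 ((0.63177490234375, 0.5134849548339844), (115.38345336914062, 211.01979064941406), 86.94926452636719) z 13.2
[-8.00000e-04  4.10000e-03  1.31337e+01]
top tab 46 [[-26.4  52.3  56.1]
 [-21.4  62.4  65.8]
 [-14.7  72.9  70.5]]
```

View pics/scene14.png

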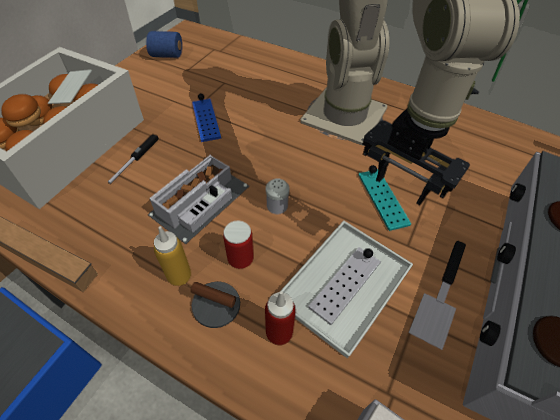

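View pics/top14.png

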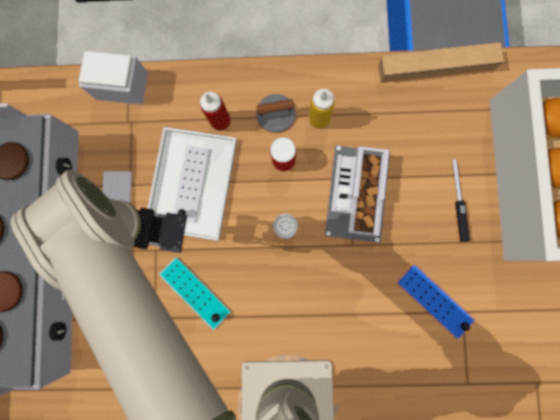

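The lid lies centred in the tray, flat and knob up (scene (345,285), knob (367,254)). The slots are open and the bystanders are where they were. Handing in.

Run:
```python
from h import *
st(); print(r.close_job())
```

```text
t 26.18 tcp [0.4515 0.2772 0.2295] F [-0.  -0.5 -0.1] w 0.0872 boxframe [-172.   477.7  229.5] tool x yaw 79.2 z [ 0.037 -0.014 -0.999] q7 0.72
the job is handed in; nothing more can be done
None
```

The smoker box is ready to light, and I handed the job in at 26.2 s; no verdict was reported.

**What I did**
1. **Air slide:** I gripped the tab and pulled it to its stop. It had started about 20 mm open.
2. **Lid, by the knob:** I lifted the knob end about 8 mm over the lip, drew the lid about 81 mm and let go. It rested on the lip and ledges.
3. **Lid, across its long sides:** I slid it clear, carried it level and set it down in the tray. It settled about 2 mm when the fingers opened.

**One deviation:** my first side grip left the fingertips 11 mm below the lid's underside, too low to set it down gently. After lifting it out, I slid it back to the half-way rest, gripped it lower on the fingers and drew it out again.

**Last checks**
- **Slide:** the tab is at box x = -20 to -20.5 mm, which is fully open, and all three slots show black.
- **Lid:** it is within 1 mm of the tray's centre, knob up and flat to about 0.5°. Its top measured 13.2 mm in the top camera (13 mm expected) and 11.8 mm in the scene camera; the gap is within the 2 mm calibration.
- **Tray fit:** the top camera's fitted lid outline came out too wide, at 115 mm. I took this to be the gripper, which hides part of the tray in that view. The scene camera gave 66 x 209 mm, which matches the lid.
- **Bystanders:** by eye they had not moved in the final pictures. I did not re-measure them.
- **Robot:** the gripper is open and touching nothing. The highest wrist force I read was about 35 N, at the slide's stop.

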